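Serve the red sweet with the sprung tongs

ROBOT

A 6-joint arm with a two-finger parallel gripper is mounted at the origin on the work surface. World frame = base frame: x ahead of the robot, y to its left, z up, the work surface at z = 0. Lengths are in m, angles in rad, forces in N, time in s.
With the tool pointing down it reaches from about 0.35 to 0.85 m from the base axis. Payload 8.1 kg.
Tool frame: the origin (TCP) lies on the centre line of the jaws, within the pads' length; the fingertips stand 19 mm ahead of it and the grasp point (between the pads) is the TCP (robot.tips_ahead is the distance from the TCP to the fingertips, in m); y points along the fingers, z is the direction in which the jaws open and shut, and the axes are right-handed (so a half turn about y gives the same grasp; the last joint's range is limited). The gripper opens to 93 mm and grips with 3 to 60 N. Pads are 15 mm wide; open, the fingers measure 128 mm over their backs; the gripper's body (75 mm by 188 mm) begins 65 mm behind the grasp point.
Start: joints at [-1.2, 0.13, 1.488, -0, 1.523, -0.085], TCP at [0.264, -0.539, 0.238] pointing down, gripper open.
Joint ranges: [-2.96, 2.96], [-0.89, 2.26], [0.02, 2.5], [-1.34, 4.48], [0, 2.73], [-2.66, 2.66]. Speed limits (rad/s): [2.39, 2.39, 2.79, 3.14, 3.14, 3.14].

INTERFACE

Orientations are given as a rotation vector (axis times angle).
In Python, from plant import robot, imaging, models gives the robot as it stands.
- The arm moves only by the tool carry_out, never from a script. Its argument "motion" is one flat list of numbers, 7 for each row, row after row: the shift along the tool's x, y, z in m, then the turn, a rotation vector about the tool's x, y, z in degrees, then the opening, from -1 (shut) to 1 (fully open). A call has exactly 5 rows; each row shifts and turns the pose as measured when the row begins, along the tool's axes as they then stand; what a row does not reach is not made up. A row lasts 1/10 s, in which the tool goes at most 50 mm and 8.59 degrees, less where a joint would pass 70% of its speed; a pose out of reach is approached as far as the arm can. A call is refused whole if a number of a shift passes 0.05 or a number of a turn 8.59, either way. A call with a gripper value outside its range is refused whole. The fingers move at their own pace and stop on an object; "squeeze" is the grip in N (left out, the last holds). Time passes only in rows, so rows that do not move let the fingers close, or fill a call up. It gives the time, the measured TCP pose, the force and the opening at its end, in the units of the state.
- robot.read_state(): the state, without advancing time (a new reading comes with each control period).
- imaging.read_camera(name): name is "side" or "top" or "wrist"; returns the picture (384x512x3 uint8, blue, green, red); there is no depth.
- imaging.camera_model(name): a dict with "K" (3x3 intrinsics, pixels), "position" and "orientation" of the camera in the world. Camera axes: x right, y down, z forward; pixel columns grow to the right and rows downward; lengths in m; the calibration is good to about 2 mm. A picture is of the moment at which its call begins: read the wrist's pose just before it. camera_model takes no time and is no camera call; for the wrist camera it gives the pose at the moment of the call.
- robot.close_job(): hands the job in, once; it reports no verdict.
Trained networks look in the newest picture that a camera, given by its name, has taken for a name from the list of things; names that differ only in an ending like _2 or _b are one class to them, and where a whole thing is asked for, a point or a joint stands for the part that bears it (a point fixed in the world has none). Each returns a list of dicts, best first, with "confidence" (0 to 1); they miss things now and then, are a little off and sometimes report something else, mostly with a low value. They report only what shows in the picture. A call takes as long as a camera call.
- models.outline_of(camera, thing): "pixels" (384x512 bool, what is visible of it) and "pixel" ([column, row] in pixels, amid what is visible of it).
The state is a dict: "t": time; "q": joint angles; "dq": joint speeds; "joint_torque": joint torques, N m; "tool_pos": TCP position; "orientation": TCP orientation; "force": force on the tool from outside, world axes, zero at the start; "wrist_torque": the same for the moment, N m; "opening": finger opening in m.
Only numpy, scipy, OpenCV 4.12 (cv2) and the standard library are available. Lean on these libraries where they do the work, as an engineer would, in place of code of your own. Each camera call takes 0.05 s, during which the arm holds its last target.

TASK

A visitor in the hall is to have the red sweet: take the sprung tongs out of their wooden stand, squeeze them shut on the red sweet and lift it clear of the tray, then lower it onto the middle of the blue saucer and open the tongs there, so that it is set down upright and not dropped. Touch the red sweet only with the tongs, never with the gripper's own fingers. Finally stand the tongs back in their stand and let go.

Things in the scene. Friction and masses are not known exactly. Their poses are not given: they have to be found in the camera images.
- tongs: Sprung serving tongs, 110 g, upright in the stand, tips down. Origin midway between the tips at their lower ends; z up, y from arm to arm. Two flat parallel steel arms, 16 mm wide (x), 4 mm thick, 109 mm tall, lower 25 mm black; free: 58 mm over the outer faces, 50 mm gap. A brass cylinder, 24 mm long (y), joins their tops; highest point 118 mm.
- tongs_hold (a point): Where to hold the tongs: midway between the arms, 83 mm above the tips, between black patches (70 to 96 mm up) on the outer faces; close along y. Both arms slide in together, parallel, up to 17 mm each; springs push each finger back with 3 N at first, 6.5 N at 14 mm. Opened 53 mm, fingers hold the tongs with a 45 mm gap at the tips; squeezed on the sweet they are 30 mm outside.
- stand: Dark wooden stand for the tongs, fixed: a box open at the top, 44 mm (x) by 86 mm (y) by 50 mm high, walls and floor 7 mm, so a pocket of 30 by 72 mm whose floor is 7 mm up. Origin at the centre of its underside. The tongs' y lies along the stand's y, their tips on the pocket's floor.
- red_sweet: Red foil-wrapped sweet, 15 g: an upright cylinder 22 mm across, 20 mm high, top bevelled. Origin at the centre of its underside, z up. It stands on the floor (5 mm up) of a low fixed wooden tray, 110 by 220 mm, rim 14 mm high, with a like green and a gold sweet, in a row along the tray's middle, 65 mm centre to centre, in any order; outer ones are 40 mm from the end walls.
- blue_saucer: Blue saucer, fixed: a flat disc 110 mm across with its top 8 mm up and a rim only 2.5 mm higher. Origin at the centre of its underside. A like saucer in white stands nearby and is not meant.

How it is judged:
By the outcome, as a careful person would: the job done as asked, in the order asked, and still so for the second after the job is handed in, with the robot touching nothing.
It also fails if it takes over 54 s, if anything falls off the work surface, if the arm or the gripper's body presses on something with over 40 N, if the wrist force passes 120 N, or if a joint passes its speed limit or range.

## Working session

There is one attempt and no reset: what is moved stays moved. The work goes in short steps, Python scripts to look and compute and a tool call to move; the robot and the scene stay as the last step left them, time stands still between calls to the robot, and variables do not carry over. Pictures are saved under pics/ and viewed, and the job is handed in when it is done.

Besides the shell and the picture viewer there is one more tool, called after "Request:" as a command line: name --argument value ..., lists and objects as JSON in quotes. carry_out: Moves the arm, as the interface text tells. Its arguments: {"type":"object","properties":{"motion":{"type":"array","items":{"type":"number"}},"squeeze":{"type":"number"}},"required":["motion"]}

```bash
ls; mkdir -p pics
cat > h.py <<'E'
import numpy as np,cv2
from scipy.spatial.transform import Rotation as R
from plant import robot,imaging,models
def rot(o):
    o=np.array(o,float)
    return o if o.shape==(3,3) else (R.from_rotvec(o).as_matrix() if o.size==3 else R.from_quat(o).as_matrix())
def ray(cam,px):
    m=imaging.camera_model(cam);K=np.array(m["K"]);
    d=rot(m["orientation"])@np.linalg.inv(K)@np.array([px[0],px[1],1.]);return np.array(m["position"]),d
def at(cam,px,z):
    p,d=ray(cam,px);return p+d*(z-p[2])/d[2]
def proj(cam,P):
    m=imaging.camera_model(cam);c=rot(m["orientation"]).T@(np.array(P)-np.array(m["position"]));q=np.array(m["K"])@c;return q[:2]/q[2]
E
python3 - <<'E'
from h import *
s=robot.read_state();print(s)
for c in("side","top","wrist"):
    m=imaging.camera_model(c);print(c,m)
    cv2.imwrite(f"pics/{c}0.png",imaging.read_camera(c))
for th in("red_sweet","blue_saucer","stand","tongs"):
  for c in("top","side"):
    for r in models.outline_of(c,th)[:2]: print(th,c,r["confidence"],r["pixel"],r["pixels"].sum())
E
```

```text
pics
{'t': 0.0, 'q': array([-1.20043518e+00,  1.31136222e-01,  1.48927185e+00, -1.57166716e-05,
        1.52300146e+00, -8.54265399e-02]), 'dq': array([ 0.00131952, -0.00021747, -0.0003338 , -0.00212268, -0.00106368,
       -0.00164742]), 'joint_torque': array([ 3.85010826e-04, -5.59844792e+01, -4.91759098e+01,  7.67369242e-02,
        3.56829737e-02, -1.36226608e-04]), 'tool_pos': array([ 0.26390881, -0.53824951,  0.2366064 ]), 'orientation': array([-0.45678375,  1.97017042, -1.96654093]), 'force': array([-0.41438975,  0.25620837,  0.43199834]), 'wrist_torque': array([0.01397757, 0.0392805 , 0.03327423]), 'opening': 0.09272759816894384}
side {'K': array([[407.16289752,   0.        , 252.92141739],
       [  0.        , 407.16289752, 194.62900628],
       [  0.        ,   0.        ,   1.        ]]), 'position': array([0.01350287, 0.61458066, 0.55094931]), 'orientation': array([-0.91203147,  2.28692418, -1.32706581])}
top {'K': array([[363.62555037,   0.        , 253.81785658],
       [  0.        , 363.62555037, 190.229765  ],
       [  0.        ,   0.        ,   1.        ]]), 'position': array([0.51532834, 0.02670591, 0.86677703]), 'orientation': array([-2.20691690e+00,  2.19700350e+00, -1.00269109e-03])}
wrist {'K': array([[266.42337837,   0.        , 259.31024654],
       [  0.        , 266.42337837, 191.85625108],
       [  0.        ,   0.        ,   1.        ]]), 'position': array([ 0.33650917, -0.50207958,  0.38449984]), 'orientation': array([ 2.44818346, -1.52466731, -0.2267992 ])}
red_sweet top 0.64 [221.9, 180.0] 69
red_sweet side 0.55 [217.9, 234.5] 103
blue_saucer top 0.85 [392.3, 152.8] 1778
blue_saucer side 0.57 [304.8, 168.3] 527
stand top 0.73 [136.6, 209.1] 602
stand side 0.83 [162.9, 298.4] 1863
tongs top 0.74 [120.8, 216.7] 291
tongs side 0.62 [162.1, 262.7] 460
```

Run:
```python
import cv2,numpy as np
for c in("side","top"):
    i=cv2.imread(f"pics/{c}0.png");cv2.imwrite(f"pics/{c}0x.png",cv2.resize(i,(800,600),interpolation=cv2.INTER_CUBIC))
i=cv2.imread("pics/top0.png")[130:290,70:270];cv2.imwrite("pics/topcrop.png",cv2.resize(i,(750,600),interpolation=cv2.INTER_CUBIC))
i=cv2.imread("pics/side0.png")[200:380,100:280];cv2.imwrite("pics/sidecrop.png",cv2.resize(i,(600,600),interpolation=cv2.INTER_CUBIC))
```

```text
(no output)
```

View pics/side0x.png

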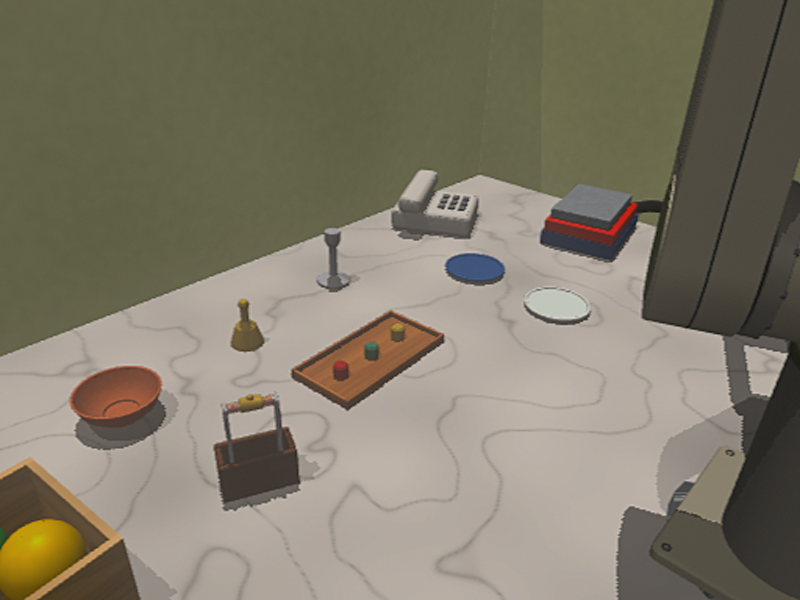

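View pics/top0x.png

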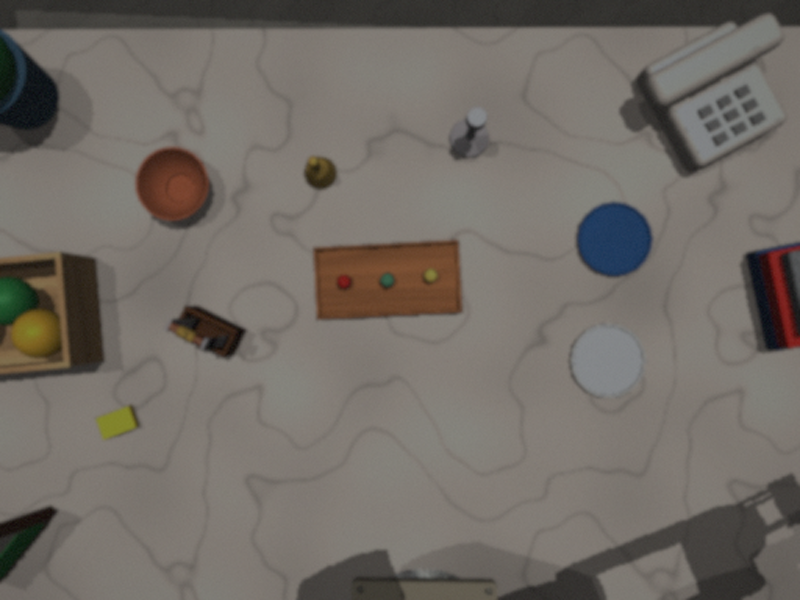

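View pics/topcrop.png

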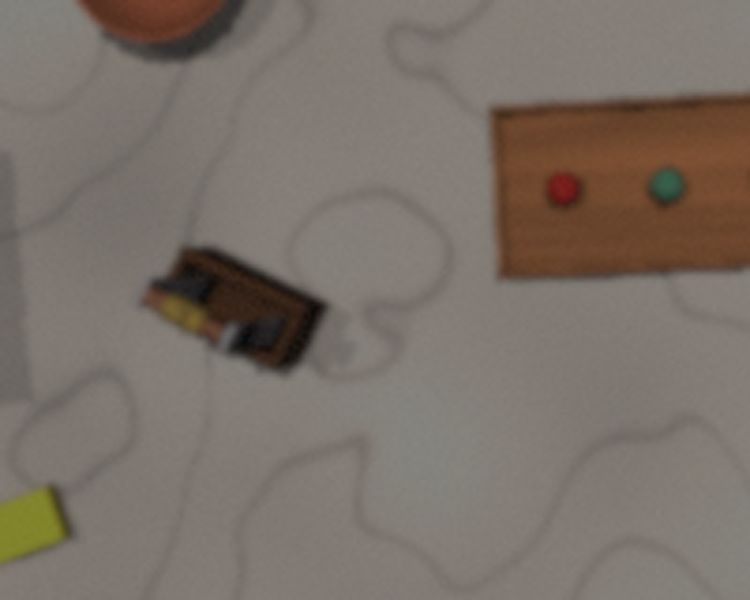

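View pics/sidecrop.png

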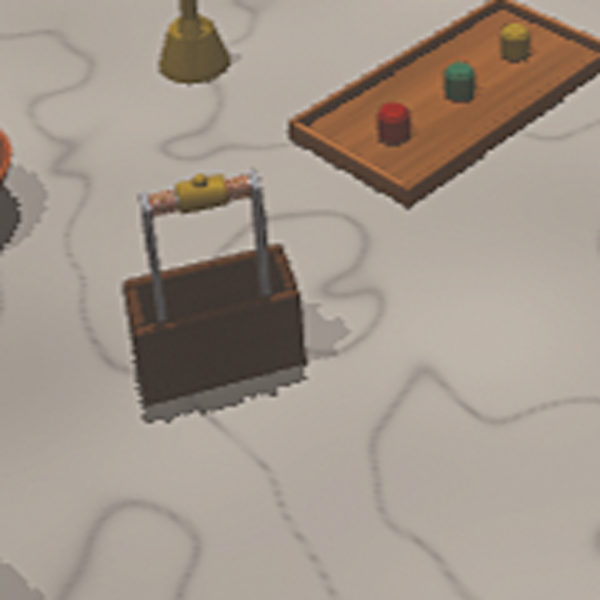

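The side view has the tongs in the stand around (163,280). In the top view the stand is at about (137,210), red is the leftmost sweet at (222,180), and the blue saucer is at (392,153). Next I'll measure these.

```bash
cat >> h.py <<'E'
def tri(pa,pb):
    (p1,d1),(p2,d2)=ray(*pa),ray(*pb)
    A=np.stack([d1,-d2],1);t=np.linalg.lstsq(A,p2-p1,rcond=None)[0]
    a=p1+d1*t[0];b=p2+d2*t[1];return (a+b)/2,np.linalg.norm(a-b)
def look(cam,name,crop=None):
    i=imaging.read_camera(cam)
    j=i if crop is None else i[crop[1]:crop[3],crop[0]:crop[2]]
    f=min(800/j.shape[1],600/j.shape[0]);cv2.imwrite(f"pics/{name}.png",cv2.resize(j,None,fx=f,fy=f,interpolation=cv2.INTER_CUBIC));return i
E
python3 - <<'E'
from h import *
np.set_printoptions(precision=4,suppress=True)
s=robot.read_state();print(rot(s["orientation"]))
i=imaging.read_camera("top");imaging.read_camera("side")
# crop px -> top px : /3.75+(70,130)
C=lambda u,v:(u/3.75+70-.37,v/3.75+130-.37)
for n,p in dict(a=C(185,250),b=C(326,305),c=C(285,372)).items(): print(n,p,at("top",p,0.05)[:2])
D=lambda u,v:(u/3.333+100-.35,v/3.333+200-.35)
for n,p in dict(L=D(125,287),back=D(283,250),right=D(301,295),front=D(137,333)).items(): print("side",n,at("side",p,0.05)[:2])
print("side brass ends",at("side",D(145,203),.109)[:2],at("side",D(256,182),.109)[:2])
for th,zt in(("red_sweet",.02),("blue_saucer",.0095)):
  for c in("top","side"):
    r=models.outline_of(c,th)[0];m=r["pixels"].astype(np.uint8)
    P=[at(c,p,zt) for p in cv2.findContours(m,0,1)[0][0][:,0]]
    (cx,cy),rad=cv2.minEnclosingCircle(np.array(P)[:,:2].astype(np.float32));print(th,c,cx,cy,rad,at(c,r["pixel"],zt))
g=models.outline_of("top","tray")[:1] if 0 else None
E
```

```text
[[-0.8979  0.      0.4402]
 [-0.4402  0.     -0.8979]
 [-0.     -1.     -0.    ]]
a (118.96333333333334, 196.29666666666668) [0.5165 0.3473]
b (156.56333333333333, 210.9633333333333) [0.4838 0.2615]
c (145.63, 228.82999999999998) [0.4435 0.2859]
side L [0.5154 0.3511]
side back [0.4789 0.2754]
side right [0.4449 0.291 ]
side front [0.4828 0.3657]
side brass ends [0.5005 0.3412] [0.4743 0.2921]
red_sweet top 0.5550699830055237 0.12273517996072769 0.011027663946151733 [0.5578 0.1222 0.02  ]
red_sweet side 0.5531662106513977 0.12652242183685303 0.02108560875058174 [0.5562 0.1234 0.02  ]
blue_saucer top 0.6210111379623413 -0.2826315462589264 0.056777942925691605 [ 0.6202 -0.2794  0.0095]
blue_saucer side 0.6258678436279297 -0.28620263934135437 0.05826033651828766 [ 0.6243 -0.2991  0.0095]
```

```bash
cat > plan.py <<'E'
# usage: plan.py yawdeg x y z [x y z ...] : rows (tool axes) through waypoints; yaw = world angle of tool z
from h import *
import sys
def plan(yaw,wps,step=.045,turn=8.4,n=None):
    s=robot.read_state();p=np.array(s["tool_pos"]);M=rot(s["orientation"]);rows=[]
    y0=np.degrees(np.arctan2(M[1,2],M[0,2]));
    x=np.array([0,0,0.]);
    tgt=R.from_matrix(np.array([[-np.sin(np.radians(yaw))*-1*-1,0,0]]*0+[[0,0,0]]*0) ) if 0 else None
    c,sn=np.cos(np.radians(yaw)),np.sin(np.radians(yaw))
    zt=np.array([c,sn,0]);yt=np.array([0,0,-1.]);T=np.stack([np.cross(yt,zt),yt,zt],1)
    wps=[np.array(w,float) for w in wps]
    while True:
        # next target point along path
        left=step;q=p.copy()
        while wps and left>1e-9:
            d=wps[0]-q;L=np.linalg.norm(d)
            if L<=left: q=wps.pop(0).copy();left-=L
            else: q=q+d/L*left;left=0
        rv=R.from_matrix(M.T@T).as_rotvec();a=np.degrees(np.linalg.norm(rv));f=min(1,turn/a) if a>1e-6 else 1
        sh=M.T@(q-p);rows.append(np.r_[sh,np.degrees(rv)*f]);M=M@R.from_rotvec(rv*f).as_matrix();p=q
        if not wps and f==1: break
        if len(rows)>60: break
    print("start",np.round(s["tool_pos"],4),"yaw",round(y0,2),"q",np.round(s["q"],2),"t",s["t"])
    for i,r in enumerate(rows):
        print(", ".join("%g"%v for v in np.r_[np.round(r[:3],4),np.round(r[3:],1)]), "" if (i+1)%5 else "\n--")
if __name__=="__main__":
    a=[float(v) for v in sys.argv[1:]]
    plan(a[0],np.array(a[2:]).reshape(-1,3),step=a[1])
E
python3 plan.py 64 .047 .5 -.25 .25 .5 .1 .25 .47 .28 .25
```

```text
start [ 0.2641 -0.5387  0.2376] yaw -63.89 q [-1.2   0.13  1.49  0.    1.52 -0.09] t 0.85
-0.0427, -0.0016, -0.0196, -0, -8.4, 0 
-0.0451, -0.0016, -0.0131, -0, -8.4, 0 
-0.0465, -0.0016, -0.0064, -0, -8.4, 0 
-0.047, -0.0016, 0.0005, -0, -8.4, 0 
-0.0464, -0.0016, 0.0073, -0, -8.4, 0 
--
-0.0448, -0.0016, 0.014, -0, -8.4, 0 
-0.0423, -0.0016, 0.0204, -0, -8.4, 0 
-0.0394, -0.0015, 0.0245, -0, -8.4, 0 
-0.0469, 0, 0.0027, -0, -8.4, 0 
-0.046, 0, 0.0095, -0, -8.4, 0 
--
-0.0441, 0, 0.0162, -0, -8.4, 0 
-0.0413, 0, 0.0224, -0, -8.4, 0 
-0.0376, 0, 0.0282, -0, -8.4, 0 
-0.0331, 0, 0.0334, -0, -8.4, 0 
-0.0278, 0, 0.0379, -0, -8.4, 0 
--
-0.026, 0, 0.039, -0, -1.9, 0 
-0.0273, -0, 0.0383, -0, -0, 0 
-0.0273, -0, 0.0383, 0, -0, -0 
-0.0273, -0, 0.0383, 0, -0, -0 
-0.0073, -0, 0.0102, 0, -0, -0 
--
```

Request:
carry_out --motion '[-0.043,-0.002,-0.02,0,-8.4,0,1,-0.045,-0.002,-0.013,0,-8.4,0,1,-0.046,-0.002,-0.006,0,-8.4,0,1,-0.047,-0.002,0,0,-8.4,0,1,-0.046,-0.002,0.007,0,-8.4,0,1]'

```text
t: 1.35
tool_pos: [0.411, -0.3552, 0.247]
orientation: [-1.012, 1.477, -1.478]
force: [0.1, -1.4, -1.0]
opening: 0.093
```

Request:
carry_out --motion '[-0.045,-0.002,0.014,0,-8.4,0,1,-0.042,-0.002,0.02,0,-8.4,0,1,-0.04,-0.002,0.024,0,-8.4,0,1,-0.047,0,0.003,0,-8.4,0,1,-0.046,0,0.01,0,-8.4,0,1]'

```text
t: 1.85
tool_pos: [0.4996, -0.141, 0.2535]
orientation: [-1.366, 0.923, -0.927]
force: [0.6, -0.6, 0.8]
opening: 0.0929
```

```bash
python3 plan.py 64 .047  .5 .1 .25 .46 .25 .25
```

```text
start [ 0.4996 -0.141   0.2535] yaw 21.77 q [-0.37 -0.1   1.69 -0.    1.55 -0.75] t 1.85
-0.0436, 0.0006, 0.0175, 0, -8.4, 0 
-0.0406, 0.0006, 0.0237, 0, -8.4, 0 
-0.0367, 0.0006, 0.0294, 0, -8.4, 0 
-0.032, 0.0006, 0.0344, 0, -8.4, 0 
-0.0266, 0.0007, 0.0387, 0, -8.4, 0 
--
-0.0296, 0.0001, 0.0363, 0, -0.2, 0 
-0.0308, 0, 0.0355, -0, 0, -0 
-0.0308, 0, 0.0355, 0, 0, -0 
-0.0133, 0, 0.0153, 0, 0, -0
```

Request:
carry_out --motion '[-0.044,0,0.018,0,-8.4,0,1,-0.041,0,0.024,0,-8.4,0,1,-0.037,0,0.029,0,-8.4,0,1,-0.032,0,0.034,0,-8.4,0,1,-0.027,0,0.039,0,-8.4,0,1]'

```text
t: 2.35
tool_pos: [0.4967, 0.1048, 0.254]
orientation: [-1.544, 0.342, -0.35]
force: [0.7, -0.0, 0.4]
opening: 0.0929
```

Request:
carry_out --motion '[-0.03,0,0.036,0,0,0,1,-0.031,0,0.036,0,0,0,1,-0.031,0,0.036,0,0,0,1,-0.02,0,0.036,0,0,0,1,-0.01,0,0.025,0,0,0,1]'

```text
t: 2.85
tool_pos: [0.4537, 0.3206, 0.2546]
orientation: [-1.543, 0.332, -0.345]
force: [1.2, -0.1, 0.8]
opening: 0.0932
```

Run:
```python
from h import *
i=look("wrist","w1");cv2.imwrite("pics/w1raw.png",i);s=robot.read_state();print(s["tool_pos"],s["q"],s["t"],s["dq"]);
M=rot(s["orientation"]);print(M)
```

```text
[0.4534957  0.32347234 0.25442564] [ 5.29070634e-01  7.23241590e-04  1.59310449e+00 -2.36505811e-03
  1.54035198e+00 -6.11264700e-01] 2.9 [-0.06343836 -0.02843812  0.03655715 -0.01290941  0.00074642 -0.09270195]
[[ 0.90877636  0.00759258  0.41721443]
 [-0.41723759  0.00170079  0.90879585]
 [ 0.00619051 -0.99996973  0.00471355]]
```

View pics/w1.png

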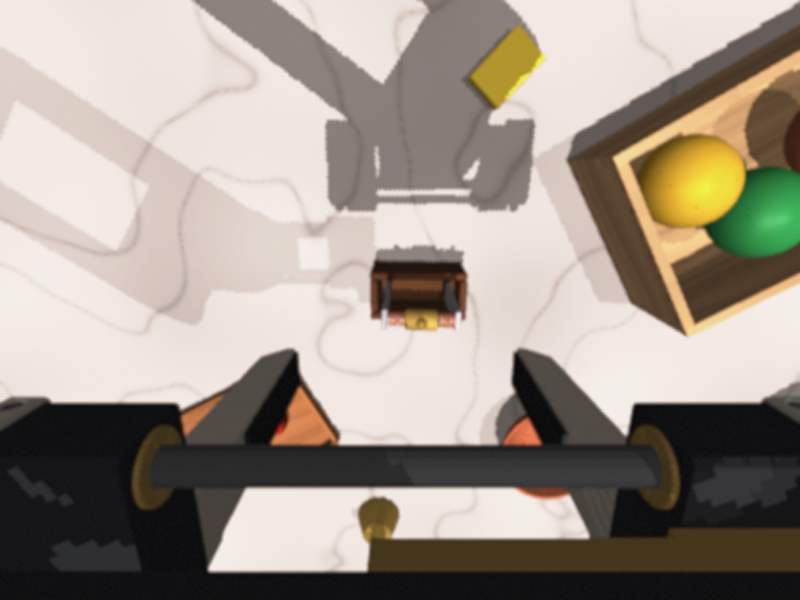

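Run:
```python
import cv2
i=cv2.imread("pics/w1raw.png")[150:220,220:320];cv2.imwrite("pics/w1c.png",cv2.resize(i,None,fx=8,fy=8,interpolation=cv2.INTER_CUBIC))
```

```text
(no output)
```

View pics/w1c.png

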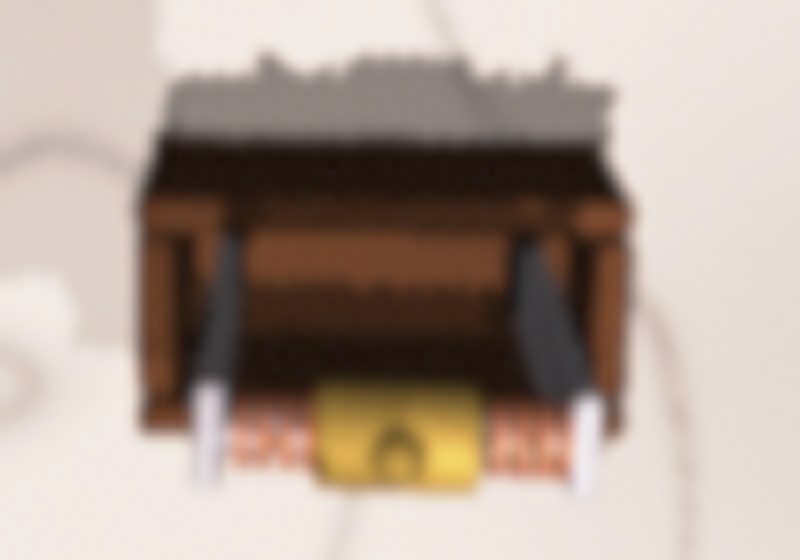

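Run:
```python
from h import *
np.set_printoptions(precision=4,suppress=True)
C=lambda u,v:(u/8+220-.44,v/8+150-.44)
A=lambda u,v,z:at("wrist",C(u,v),z)[:2]
tl,tr,bl,br=A(146,200,.05),A(630,205,.05),A(142,432,.05),A(622,435,.05)
print(tl,tr,bl,br,"c",(tl+tr+bl+br)/4)
for a,b in((tr,tl),(br,bl),(tl,bl),(tr,br)):
  d=b-a;print(np.linalg.norm(d),np.degrees(np.arctan2(d[1],d[0])))
l,r=A(192,435,.116),A(602,441,.116);d=l-r;print(l,r,(l+r)/2,np.linalg.norm(d),np.degrees(np.arctan2(d[1],d[0])))
s=robot.read_state();print(s["tool_pos"])
```

```text
[0.4442 0.2975] [0.4792 0.3717] [0.4814 0.2786] [0.5171 0.3548] c [0.4805 0.3256]
0.08208155930711103 -115.2920292824958
0.08418835212121913 -115.10026769649708
0.041766665649371475 -26.948722546772128
0.04147717994498444 -24.050323849464966
[0.4654 0.2997] [0.4907 0.3524] [0.478  0.3261] 0.05847343424693969 -115.61159046592682
[0.4535 0.3235 0.2544]
```

```bash
python3 - <<'E'
from h import *
for p in((61,163),(66,236),(43,163),(40,236)):
  print([at("top",p,z)[:2].round(3) for z in(0,.1)])
E
python3 plan.py 64.6 .03  .479 .3225 .195
```

```text
[array([0.596, 0.509]), array([0.587, 0.453])]
[array([0.421, 0.494]), array([0.432, 0.44 ])]
[array([0.596, 0.553]), array([0.587, 0.492])]
[array([0.42 , 0.557]), array([0.431, 0.496])]
start [0.4535 0.3235 0.2544] yaw 65.34 q [ 0.53  0.    1.59 -0.    1.54 -0.61] t 2.9
0.0108, 0.0277, 0.0044, -0.3, 0.7, 0.4 
0.0109, 0.0276, 0.0047, 0, -0, -0 
0.0017, 0.0043, 0.0007, 0, -0, -0
```

Request:
carry_out --motion '[0.011,0.028,0.004,-0.3,0.7,0.4,1,0.011,0.028,0.005,0,0,0,1,0.002,0.004,0.001,0,0,0,1,0,0,0,0,0,0,1,0,0,0,0,0,0,1]'

```text
t: 3.4
tool_pos: [0.48, 0.3254, 0.1955]
orientation: [-1.542, 0.343, -0.344]
force: [-0.6, -0.9, -0.1]
opening: 0.093
```

Run:
```python
from h import *
i=look("wrist","w2",(190,120,340,232));cv2.imwrite("pics/w2raw.png",i);s=robot.read_state();print(s["tool_pos"],s["t"],s["dq"]);
M=rot(s["orientation"]);print(M)
```

```text
[0.48019073 0.32552226 0.19602667] 3.45 [ 0.00135485 -0.00897318 -0.00552374 -0.00060435 -0.00599705  0.00127171]
[[ 9.05497668e-01  1.83747404e-03  4.24347260e-01]
 [-4.24350415e-01  1.95081712e-03  9.05495952e-01]
 [ 8.36001407e-04 -9.99996409e-01  2.54619323e-03]]
```

View pics/w2.png

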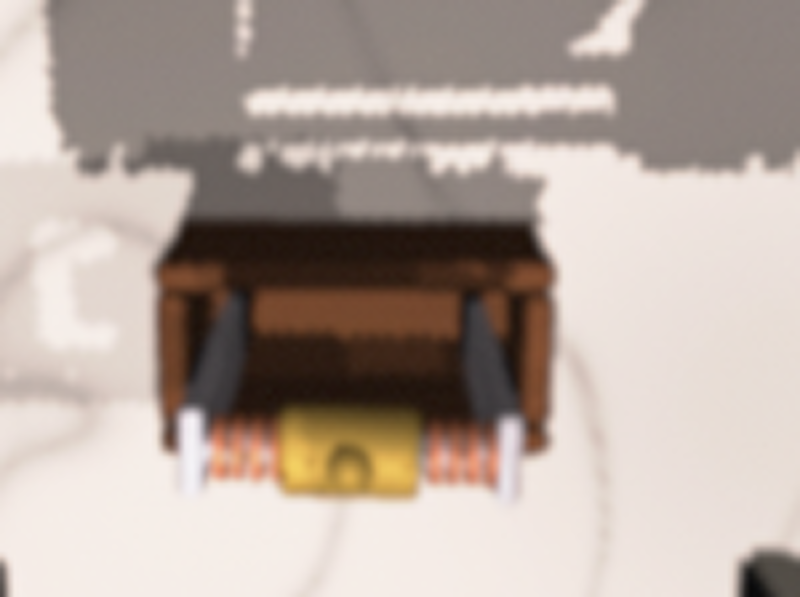

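```bash
python3 - <<'E'
from h import *
np.set_printoptions(precision=4,suppress=True)
C=lambda u,v:(u/5.333+190-.4,v/5.333+120-.4)
A=lambda u,v,z:at("wrist",C(u,v),z)[:2]
tl,tr,bl,br=A(160,263,.05),A(553,265,.05),A(163,450,.05),A(548,452,.05)
print(tl,tr,bl,br,"c",(tl+tr+bl+br)/4)
for a,b in((tr,tl),(br,bl),(tl,bl),(tr,br)):
  d=b-a;print(np.linalg.norm(d),np.degrees(np.arctan2(d[1],d[0])))
l,r=A(178,452,.116),A(523,458,.116);d=l-r;print(l,r,(l+r)/2,np.linalg.norm(d),np.degrees(np.arctan2(d[1],d[0])))
E
python3 plan.py 64.5 .03  .4795 .322 .195
```

```text
[0.4444 0.2941] [0.48   0.3689] [0.4818 0.2754] [0.518  0.3516] c [0.4811 0.3225]
0.08280233959329977 -115.3962280425137
0.08443421647092302 -115.4399752727406
0.0417790695537723 -26.65929750393985
0.04183942686762381 -24.422634041610703
[0.4661 0.2966] [0.492  0.3493] [0.4791 0.3229] 0.05871748283641698 -116.1828055003378
start [0.4802 0.3255 0.196 ] yaw 64.89 q [ 0.51  0.1   1.6   0.    1.44 -0.63] t 3.45
0.0009, 0.001, -0.0035, -0.1, 0.4, 0
```

Request:
carry_out --motion '[0.001,0.03,-0.003,0,0.5,0,1,0,0.03,0,0,0,0,1,0,0.026,0,0,0,0,1,0,0.018,0,0,0,0,1,0,0,0,0,0,0,1]'

```text
t: 3.95
tool_pos: [0.4846, 0.3247, 0.0993]
orientation: [-1.529, 0.341, -0.361]
force: [-0.6, -0.1, 0.3]
opening: 0.093
```

```bash
python3 - <<'E'
from h import *
i=look("wrist","w3");s=robot.read_state();print(s["tool_pos"],s["t"],s["force"]);
i=look("side","s3",(100,150,290,330))
E
python3 plan.py 64.4 .03  .4797 .3225 .090
```

```text
[0.48541061 0.32514932 0.10100379] 4.0 [-0.05015666  0.15795105  1.68535333]
start [0.4862 0.3256 0.1022] yaw 64.33 q [ 0.5   0.17  1.69  0.    1.25 -0.62] t 4.05
-0.0047, 0.0121, -0.0058, -1.1, -0.1, 0.7
```

View pics/w3.png

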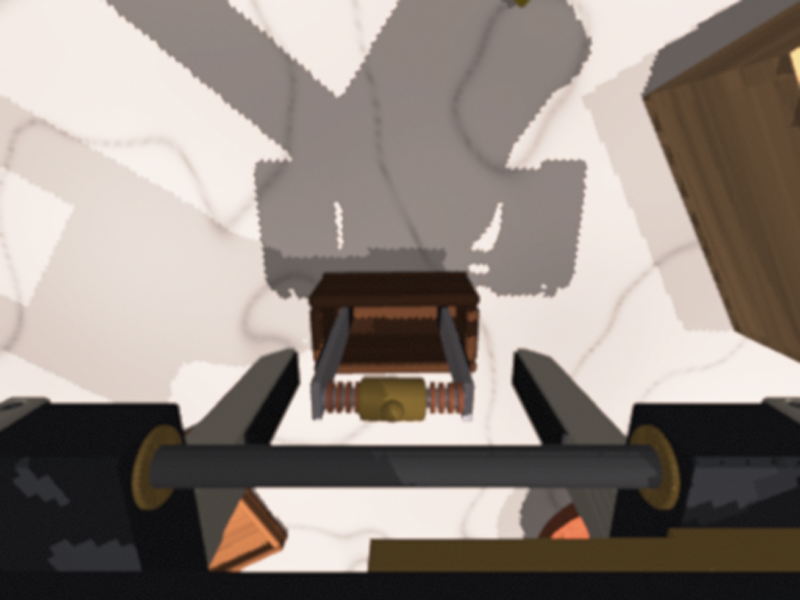

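View pics/s3.png

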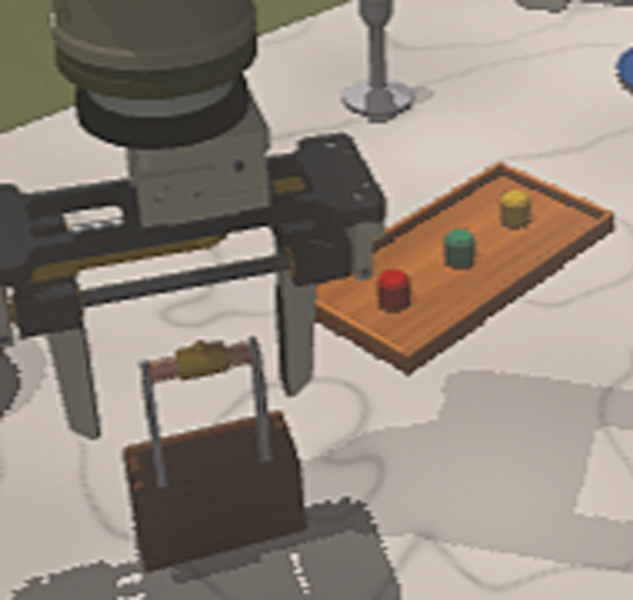

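Request:
carry_out --motion '[-0.005,0.006,-0.006,-1.1,0,0.7,1,0,0.005,0,0,0,0,1,0,0,0,0,0,0,1,0,0,0,0,0,0,1,0,0,0,0,0,0,1]'

```text
t: 4.55
tool_pos: [0.4817, 0.3239, 0.0964]
orientation: [-1.538, 0.347, -0.355]
force: [-0.4, -0.2, -0.0]
opening: 0.0927
```

```bash
python3 plan.py 64.4 .03  .4797 .3225 .090
```

```text
start [0.4817 0.3239 0.0964] yaw 64.32 q [ 0.5   0.18  1.7  -0.    1.26 -0.62] t 4.55
-0.0012, 0.0064, -0.0022, -0.3, -0.1, 0.2
```

Request:
carry_out --motion '[-0.001,0.006,-0.002,-0.3,0,0.2,1,-0.001,0.002,-0.001,0,0,0,1,0,0.001,0,0,0,0,1,0,0.0,0,0,0,0,1,0,0,0,0,0,0,0.5]'

```text
t: 5.05
tool_pos: [0.4783, 0.3219, 0.0865]
orientation: [-1.543, 0.352, -0.351]
force: [-0.3, -0.9, -0.3]
opening: 0.0886
```

```bash
python3 plan.py 64.4 .03  .4797 .3225 .090;python3 - <<'E'
from h import *
i=look("wrist","w4");s=robot.read_state();print(s["tool_pos"],s["t"],s["force"],s["opening"]);
E
```

```text
start [0.4783 0.3219 0.0865] yaw 64.32 q [ 0.5   0.19  1.71 -0.    1.25 -0.62] t 5.05
0.001, -0.0035, 0.0011, 0.1, -0.1, -0 
[0.47826444 0.32190874 0.08647517] 5.1 [ 0.04960982  0.75638556 -0.82768615] 0.08519180755276927
```

View pics/w4.png

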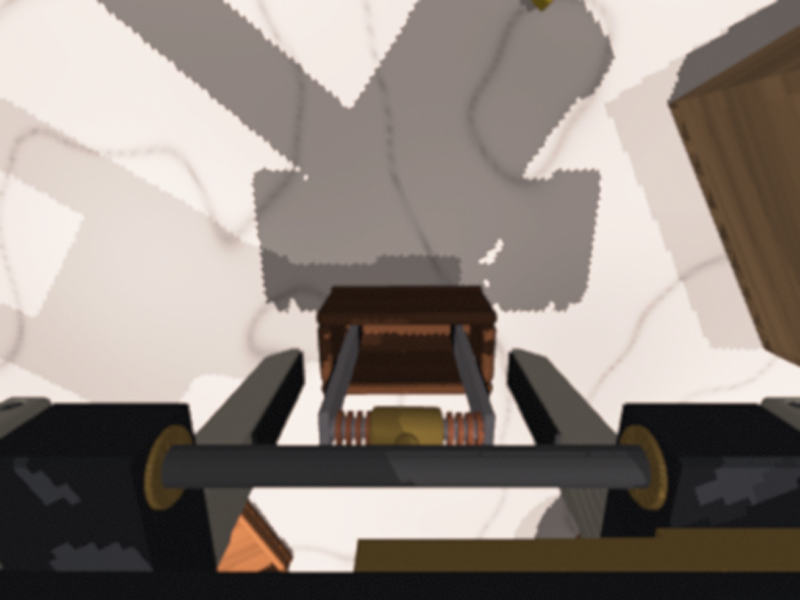

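Request:
carry_out --motion '[0.001,-0.003,0.001,0,0,0,0.5,0,0,0,0,0,0,0.3,0,0,0,0,0,0,0.2,0,0,0,0,0,0,0.12,0,0,0,0,0,0,0.12]' --squeeze 15

```text
t: 5.6
tool_pos: [0.4801, 0.3226, 0.0902]
orientation: [-1.542, 0.351, -0.352]
force: [0.1, 0.4, -1.0]
opening: 0.0525
```

Request:
carry_out --motion '[0,0,0,0,0,0,0.12,0,0,0,0,0,0,0.12,0,0,0,0,0,0,0.12,0,0,0,0,0,0,0.12,0,0,0,0,0,0,0.12]' --squeeze 15

```text
t: 6.1
tool_pos: [0.4801, 0.3227, 0.0902]
orientation: [-1.542, 0.351, -0.352]
force: [0.0, -0.3, -0.1]
opening: 0.0525
```

```bash
python3 plan.py 64.4 .03  .4797 .3225 .090;python3 - <<'E'
from h import *
i=look("wrist","w5");s=robot.read_state();print(s["tool_pos"],s["t"],s["force"],s["opening"]);
E
```

```text
start [0.4801 0.3227 0.0902] yaw 64.32 q [ 0.5   0.19  1.7  -0.    1.25 -0.62] t 6.1
-0.0003, 0.0002, -0.0004, 0, -0.1, 0 
[0.48012212 0.3227129  0.09019909] 6.15 [0.63964836 0.07033305 0.35252884] 0.05222929117264273
```

View pics/w5.png

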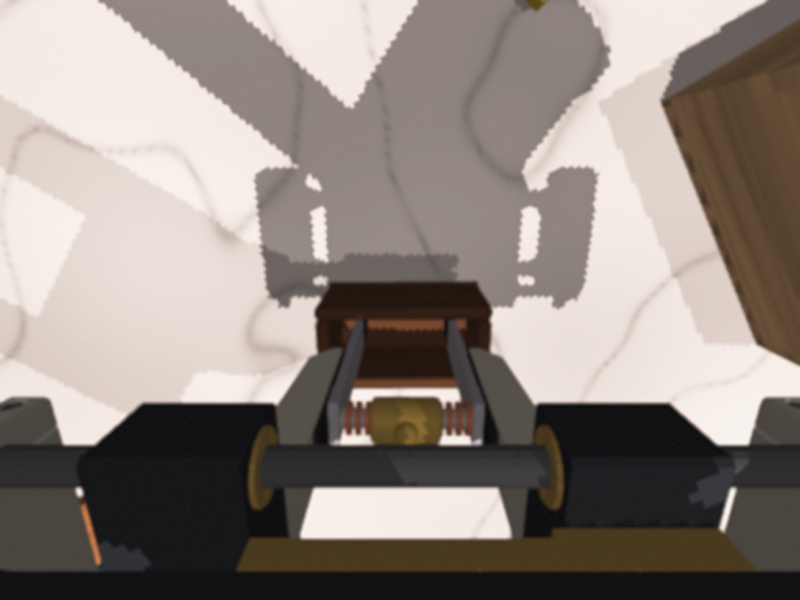

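Request:
carry_out --motion '[0,-0.01,0,0,0,0,0.12,0,-0.02,0,0,0,0,0.12,0,-0.03,0,0,0,0,0.12,0,-0.03,0,0,0,0,0.12,0,-0.02,0,0,0,0,0.12]'

```text
t: 6.65
tool_pos: [0.4769, 0.3209, 0.201]
orientation: [-1.549, 0.357, -0.346]
force: [0.8, 1.0, -0.5]
opening: 0.052
```

```bash
python3 - <<'E'
from h import *
i=look("side","s6",(80,80,300,330));s=robot.read_state();print(s["tool_pos"],s["t"],s["force"],s["opening"]);
E
python3 plan.py 64.4 .03  .556 .123 .18
```

```text
[0.47843167 0.32174859 0.20479775] 6.7 [0.72527191 0.74587145 2.60419584] 0.05208501040230874
start [0.4784 0.3217 0.2048] yaw 64.32 q [ 0.5   0.09  1.59 -0.    1.46 -0.62] t 6.7
0.0218, 0.0035, -0.0203, 0.3, -0.1, -0.1 
0.0218, 0.0035, -0.0204, -0, -0, 0 
0.0218, 0.0035, -0.0204, 0, -0, 0 
0.0218, 0.0035, -0.0204, 0, -0, 0 
0.0218, 0.0035, -0.0204, 0, -0, 0 
--
0.0218, 0.0035, -0.0204, 0, -0, 0 
0.0218, 0.0035, -0.0204, 0, -0, 0 
0.0035, 0.0006, -0.0032, 0, -0, 0
```

View pics/s6.png

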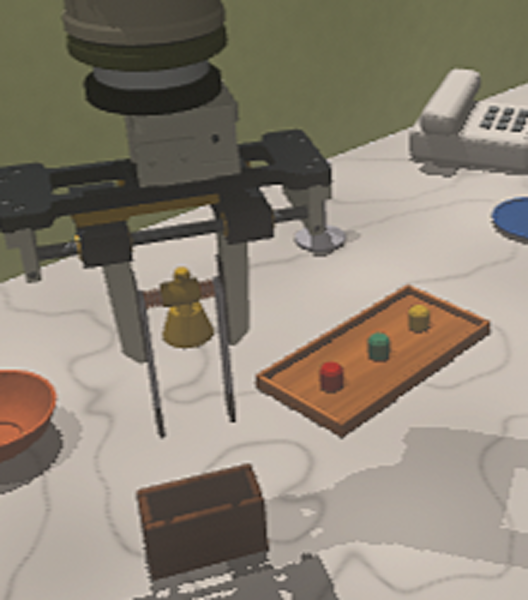

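Request:
carry_out --motion '[0.022,0.003,-0.02,0.3,0,0,0.12,0.022,0.003,-0.02,0,0,0,0.12,0.022,0.003,-0.02,0,0,0,0.12,0.022,0.003,-0.02,0,0,0,0.12,0.022,0.003,-0.02,0,0,0,0.12]'

```text
t: 7.2
tool_pos: [0.5358, 0.1841, 0.1924]
orientation: [-1.537, 0.344, -0.348]
force: [0.9, 0.7, -0.3]
opening: 0.0525
```

Request:
carry_out --motion '[0.02,0.003,-0.02,0,0,0,0.12,0.015,0,-0.015,0,0,0,0.12,0.01,0,-0.01,0,0,0,0.12,0,0,0,0,0,0,0.12,0,0,0,0,0,0,0.12]'

```text
t: 7.7
tool_pos: [0.5576, 0.1183, 0.187]
orientation: [-1.537, 0.35, -0.349]
force: [0.3, 0.8, -0.8]
opening: 0.0523
```

```bash
python3 - <<'E'
from h import *
i=look("wrist","w7");s=robot.read_state();print(s["tool_pos"],s["t"],s["force"],s["opening"]);
for c in("wrist",):
  for r in models.outline_of(c,"red_sweet")[:2]:
    print(c,r["confidence"],r["pixel"],r["pixels"].sum(),at(c,r["pixel"],.02))
    m=r["pixels"].astype(np.uint8);P=[at(c,p,.018) for p in cv2.findContours(m,0,1)[0][0][:,0]]
    print(cv2.minEnclosingCircle(np.array(P)[:,:2].astype(np.float32)))
E
python3 plan.py 64.4 .03  .556 .123 .18
```

```text
[0.55755831 0.11843401 0.18693536] 7.75 [-0.45949831 -0.29871522 -1.2490841 ] 0.05247585148907417
wrist 0.73 [264.4, 177.9] 298 [0.55745393 0.12725306 0.02      ]
((0.554166316986084, 0.12419126182794571), 0.012802253477275372)
wrist 0.68 [261.1, 261.7] 3890 [0.66038003 0.0741179  0.02      ]
((0.6435980200767517, 0.08003245294094086), 0.08331689238548279)
start [0.5575 0.1188 0.187 ] yaw 64.52 q [ 0.12  0.08  1.64  0.    1.42 -1.01] t 7.8
-0.0032, 0.007, 0.0031, -0.3, 0.1, -0.1
```

View pics/w7.png

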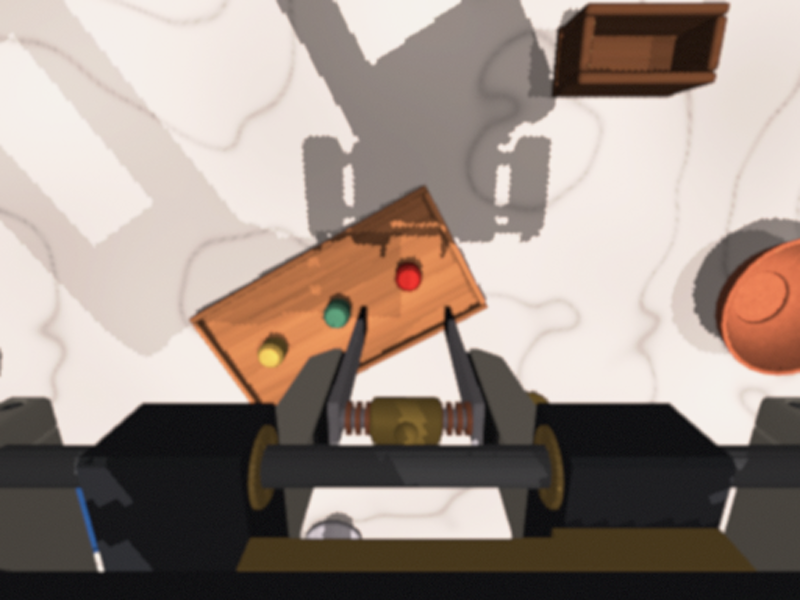

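```bash
cat >> h.py <<'E'
def fitcyl(cam,img,z0,z1,r,guess,mask):
    from scipy.optimize import least_squares
    m=cv2.moments(mask.astype(np.uint8),True);obs=np.array([m["m10"]/m["m00"],m["m01"]/m["m00"]])
    th=np.linspace(0,2*np.pi,48)
    def pred(xy,full=False):
        P=[proj(cam,[xy[0]+rr*np.cos(t),xy[1]+rr*np.sin(t),z]) for rr,z in((r,z0),(r,z1-.002),(r-.002,z1)) for t in th]
        h=cv2.convexHull(np.array(P,np.float32));mm=cv2.moments(h);return np.array([mm["m10"]/mm["m00"],mm["m01"]/mm["m00"]]),cv2.contourArea(h)
    s=least_squares(lambda q:pred(q)[0]-obs,guess,diff_step=1e-4)
    return s.x,obs,mask.sum(),pred(s.x)[1]
def redmask(img,near=None,rad=25):
    b,g,r=[img[...,k].astype(float) for k in range(3)]
    m=((r>1.9*g+10)&(r>1.9*b+10)&(np.abs(g-b)<.35*r)).astype(np.uint8)
    if near is not None:
        k=np.zeros_like(m);cv2.circle(k,tuple(int(v) for v in near),rad,1,-1);m&=k
    n,l,st,c=cv2.connectedComponentsWithStats(m)
    return l==1+np.argmax(st[1:,4])
E
python3 - <<'E'
from h import *
for c,n in(("wrist",(262,177)),("top",(222,180)),("side",(218,234))):
  i=imaging.read_camera(c);m=redmask(i,n)
  print(c,fitcyl(c,i,.005,.025,.011,[.556,.123],m))
s=robot.read_state();M=rot(s["orientation"]);p=s["tool_pos"]
for d in(-.0225,.0225): print("tip px x1.5625",proj("wrist",p+M@np.array([0,.083,d]))*1.5625)
print("now tip mid",p+M@np.array([0,.083,0]))
E
python3 plan.py 64.4 .03  .556 .123 .18
```

```text
wrist (array([0.55546859, 0.12317086]), array([260.50384615, 176.97307692]), np.int64(260), 302.8827561539365)
start [0.5576 0.119  0.1872] yaw 64.56 q [ 0.12  0.08  1.64  0.    1.42 -1.01] t 7.9
-0.0031, 0.0072, 0.0029, -0.3, 0.2, -0 Traceback (most recent call last):
  File "<stdin>", line 3, in <module>
  File "h.py", line 37, in redmask
    return l==1+np.argmax(st[1:,4])
                ~~~~~~~~~^^^^^^^^^^
    return _wrapfunc(a, 'argmax', axis=axis, out=out, **kwds)
    return bound(*args, **kwds)
ValueError: attempt to get argmax of an empty sequence
```

```bash
python3 - <<'E'
from h import *
s=robot.read_state();M=rot(s["orientation"]);p=s["tool_pos"]
for d in(-.0225,.0225): print("tip px x1.5625",proj("wrist",p+M@np.array([0,.083,d]))*1.5625)
print("now tip mid",p+M@np.array([0,.083,0]))
E
python3 plan.py 64.4 .03  .5555 .123 .14
```

```text
tip px x1.5625 [365.88229207 318.45922055]
tip px x1.5625 [442.45026102 318.50432072]
now tip mid [0.5576895  0.11935395 0.10416903]
start [0.5576 0.119  0.1872] yaw 64.56 q [ 0.12  0.08  1.64  0.    1.42 -1.01] t 7.9
-0.0023, 0.0299, 0.0016, -0.3, 0.2, -0 
-0.0013, 0.0173, 0.001, -0, 0, -0
```

Request:
carry_out --motion '[-0.003,0.02,0.002,-0.3,0.2,0,0.12,-0.001,0.015,0.001,0,0,0,0.12,0,0.01,0,0,0,0,0.12,0,0,0,0,0,0,0.12,0,0,0,0,0,0,0.12]'

```text
t: 8.4
tool_pos: [0.555, 0.1265, 0.1411]
orientation: [-1.542, 0.347, -0.348]
force: [-0.0, -0.6, -0.7]
opening: 0.0522
```

```bash
python3 - <<'E'
from h import *
i=look("wrist","w8",(170,130,350,265));s=robot.read_state();print(s["tool_pos"],s["t"],s["force"],s["opening"]);
r=models.outline_of("wrist","red_sweet")[0];print(r["pixel"],r["confidence"])
m=redmask(i,r["pixel"],30);print(fitcyl("wrist",i,.005,.025,.011,[.556,.123],m))
M=rot(s["orientation"]);p=s["tool_pos"];print("tips",p+M@[0,.083,0])
E
python3 plan.py 64.4 .02  .5555 .123 .095
```

```text
[0.55495896 0.12637614 0.14109487] 8.45 [ 1.14851039  0.68792576 -1.19608448] 0.051747914889554124
[257.9, 191.4] 0.8
(array([0.55562345, 0.12292446]), array([255.92307692, 191.86039886]), np.int64(351), 411.4417440292891)
tips [0.55499079 0.12640852 0.05809488]
start [0.5552 0.1263 0.1414] yaw 64.58 q [ 0.13  0.11  1.69  0.    1.34 -0.99] t 8.5
0.0007, 0.0199, -0.0013, -0, 0.2, 0 
0.0007, 0.0199, -0.0012, -0, 0, 0 
0.0002, 0.0065, -0.0004, 0, 0, -0
```

View pics/w8.png

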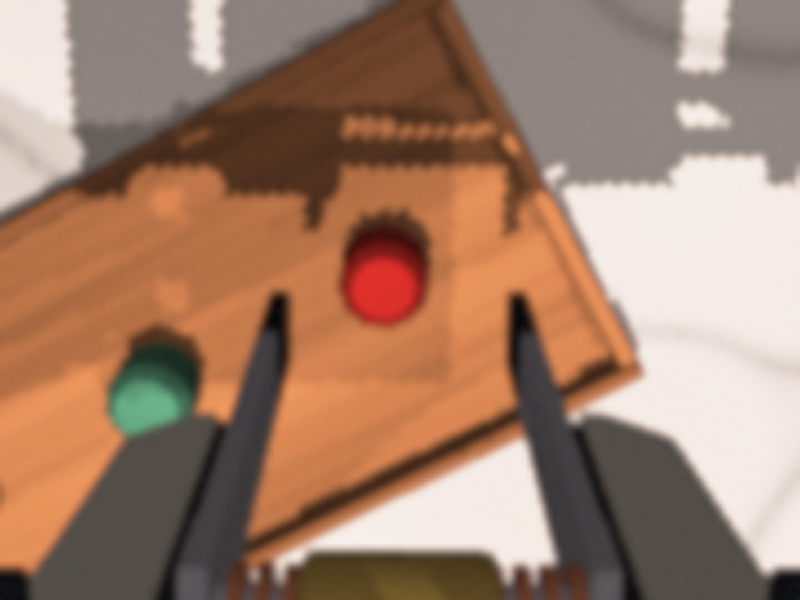

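Request:
carry_out --motion '[0.001,0.012,-0.003,0,0.2,0,0.12,0,0.012,0,0,0,0,0.12,0,0.01,0,0,0,0,0.12,0,0,0,0,0,0,0.12,0,0,0,0,0,0,0.12]'

```text
t: 9.0
tool_pos: [0.5556, 0.1224, 0.1053]
orientation: [-1.541, 0.35, -0.353]
force: [-0.8, -0.4, -1.2]
opening: 0.0522
```

```bash
python3 plan.py 64.4 .02  .5556 .123 .095
```

```text
start [0.5556 0.1224 0.1053] yaw 64.31 q [ 0.13  0.15  1.72  0.    1.27 -1.  ] t 9.0
-0.0002, 0.0103, 0.0005, -0.1, -0.1, 0.1
```

Request:
carry_out --motion '[0,0.006,0.0005,-0.1,0,0,0.12,0,0.004,0,0,0,0,0.12,0,0,0,0,0,0,0.12,0,0,0,0,0,0,0.12,0,0,0,0,0,0,0.12]'

```text
t: 9.5
tool_pos: [0.5562, 0.1231, 0.095]
orientation: [-1.542, 0.349, -0.354]
force: [-0.8, 0.5, -0.0]
opening: 0.0523
```

```bash
python3 - <<'E'
from h import *
i=look("wrist","w9",(170,130,350,265));s=robot.read_state();print(s["tool_pos"],s["t"],s["force"],s["opening"]);
i=look("side","s9",(140,150,300,270))
E
python3 plan.py 64.4 .02  .5556 .123 .095
```

```text
[0.55628282 0.12311008 0.09505659] 9.55 [-0.4386451   0.48386914 -1.81492947] 0.05215597140963878
start [0.5563 0.1231 0.0951] yaw 64.32 q [ 0.13  0.16  1.72 -0.    1.26 -0.99] t 9.6
-0.0006, 0.0001, -0.0004, -0, -0.1, 0.2
```

View pics/w9.png

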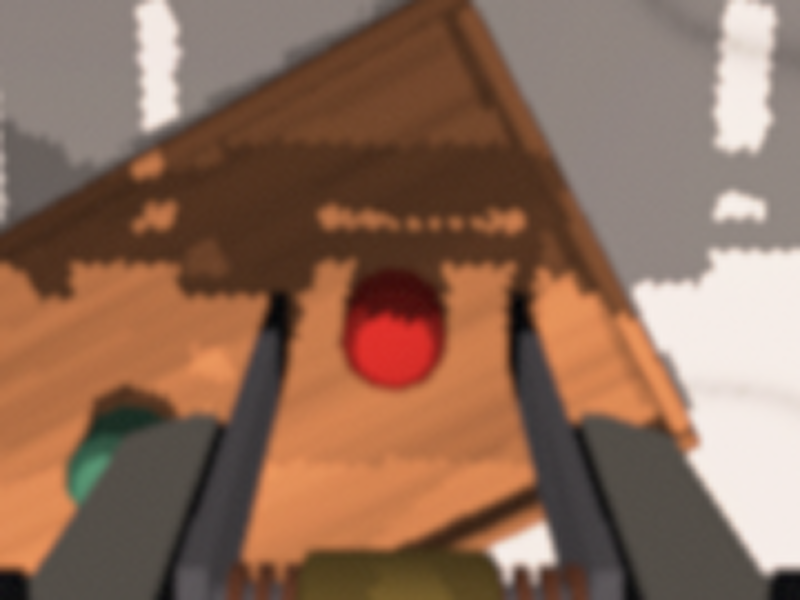

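View pics/s9.png

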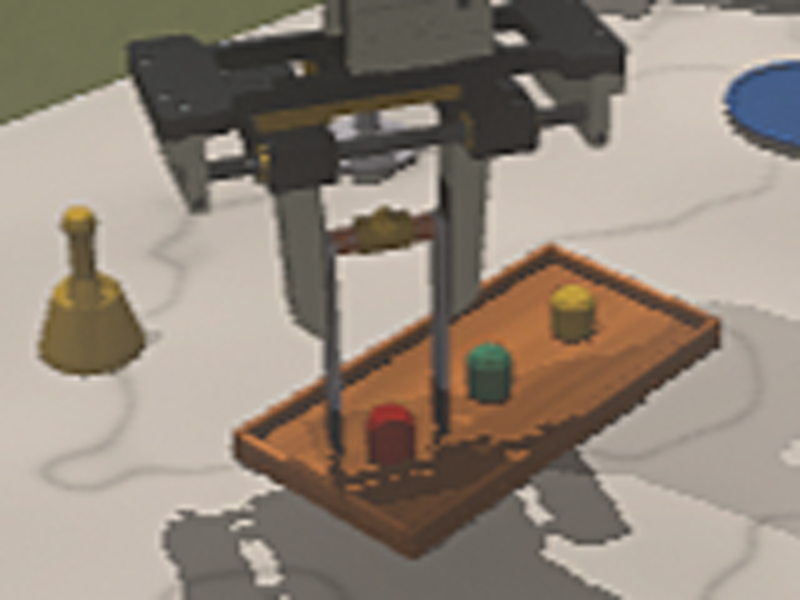

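Request:
carry_out --motion '[0,0,0,0,0,0,0.0,0,0,0,0,0,0,-0.1,0,0,0,0,0,0,-0.2,0,0,0,0,0,0,-0.3,0,0,0,0,0,0,-0.4]' --squeeze 16

```text
t: 10.1
tool_pos: [0.5567, 0.1231, 0.0957]
orientation: [-1.542, 0.348, -0.355]
force: [-0.4, -0.4, -1.4]
opening: 0.0296
```

Request:
carry_out --motion '[0,0,0,0,0,0,-0.45,0,0,0,0,0,0,-0.5,0,0,0,0,0,0,-0.5,0,0,0,0,0,0,-0.5,0,0,0,0,0,0,-0.5]' --squeeze 16

```text
t: 10.6
tool_pos: [0.5567, 0.1231, 0.0957]
orientation: [-1.542, 0.348, -0.355]
force: [-0.1, 0.7, -1.4]
opening: 0.0284
```

Run:
```python
from h import *
i=look("wrist","w10",(170,130,350,265));s=robot.read_state();print(s["tool_pos"],s["t"],s["force"],s["opening"]);
```

```text
[0.55673216 0.12312766 0.09573226] 10.65 [-0.50719179  0.13282876 -1.24958009] 0.028416800081632936
```

View pics/w10.png

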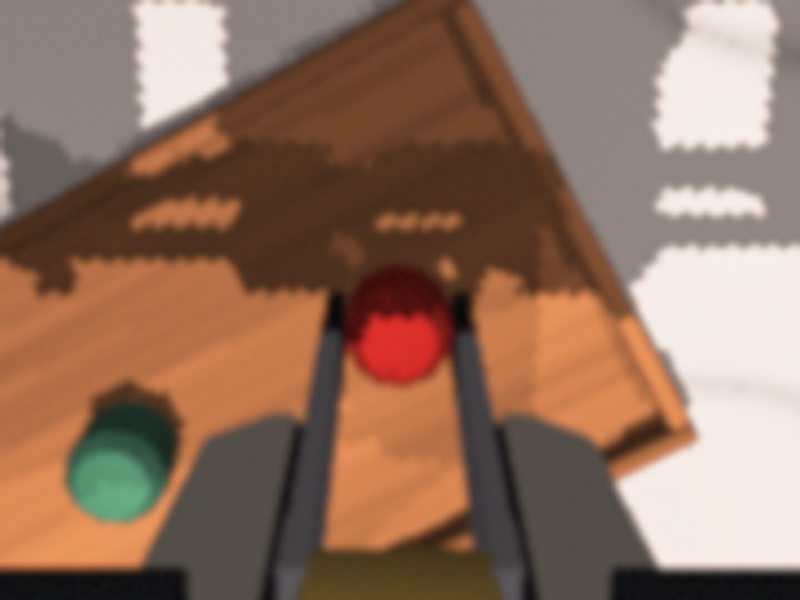

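Request:
carry_out --motion '[0,-0.005,0,0,0,0,-0.5,0,-0.01,0,0,0,0,-0.5,0,-0.015,0,0,0,0,-0.5,0,-0.02,0,0,0,0,-0.5,0,-0.02,0,0,0,0,-0.5]'

```text
t: 11.15
tool_pos: [0.5545, 0.123, 0.168]
orientation: [-1.544, 0.352, -0.351]
force: [0.1, 0.1, -1.4]
opening: 0.0287
```

```bash
python3 - <<'E'
from h import *
i=look("side","s11",(140,100,300,270));s=robot.read_state();print(s["tool_pos"],s["t"],s["force"],s["opening"]);
E
python3 plan.py 64.4 .035  .56 .1 .19 .622 -.22 .19
```

```text
[0.55664998 0.12323659 0.17254525] 11.2 [ 2.03489916 -0.4304544   3.15920952] 0.028334817209915947
start [0.5566 0.1232 0.1725] yaw 64.32 q [ 0.13  0.09  1.66 -0.    1.4  -0.99] t 11.2
0.0166, -0.0174, -0.0241, -0.1, -0.1, 0.3 
0.0209, -0, -0.0281, 0, 0, -0 
0.0209, -0, -0.0281, 0, 0, -0 
0.0209, -0, -0.0281, 0, 0, 0 
0.0209, -0, -0.0281, 0, 0, 0 
--
0.0209, -0, -0.0281, -0, 0, 0 
0.0209, -0, -0.0281, -0, 0, 0 
0.0209, -0, -0.0281, -0, 0, 0 
0.0209, -0, -0.0281, -0, 0, 0 
0.0209, -0, -0.0281, -0, 0, 0 
--
0.0031, -0, -0.0042, -0, 0, 0
```

View pics/s11.png

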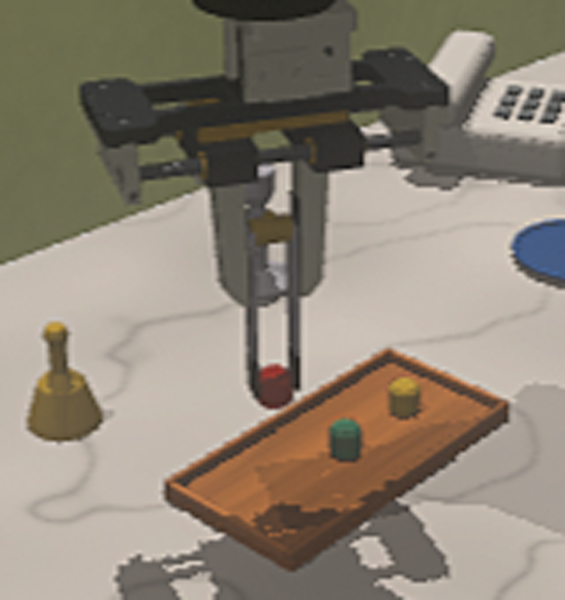

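Request:
carry_out --motion '[0.01,-0.015,-0.012,-0.1,0,0.2,-0.5,0.02,-0.005,-0.025,0,0,0,-0.5,0.02,0,-0.028,0,0,0,-0.5,0.02,0,-0.028,0,0,0,-0.5,0.02,0,-0.028,0,0,0,-0.5]'

```text
t: 11.7
tool_pos: [0.5889, -0.0245, 0.2015]
orientation: [-1.54, 0.336, -0.354]
force: [0.1, 0.7, -1.5]
opening: 0.0284
```

Request:
carry_out --motion '[0.02,0,-0.028,0,0,0,-0.5,0.02,0,-0.028,0,0,0,-0.5,0.02,0,-0.028,0,0,0,-0.5,0.015,0,-0.02,0,0,0,-0.5,0.007,0,-0.01,0,0,0,-0.5]'

```text
t: 12.2
tool_pos: [0.6162, -0.1717, 0.2064]
orientation: [-1.54, 0.333, -0.361]
force: [-0.6, 0.2, -1.2]
opening: 0.0283
```

```bash
python3 - <<'E'
from h import *
s=robot.read_state();print(s["tool_pos"],s["t"],s["force"],s["opening"]);
i=look("wrist","w12")
for r in models.outline_of("wrist","blue_saucer")[:2]:
    m=r["pixels"].astype(np.uint8);P=[at("wrist",p,.0095) for p in max(cv2.findContours(m,0,1)[0],key=len)[:,0]]
    print(r["confidence"],r["pixel"],cv2.minEnclosingCircle(np.array(P)[:,:2].astype(np.float32)))
E
python3 plan.py 64.4 .035   .622 -.282 .16
```

```text
[ 0.6161993  -0.17169723  0.20637258] 12.2 [-0.56754319  0.17631948 -1.16861709] 0.028283105813232807
0.72 [183.3, 207.9] ((0.6213123202323914, -0.2818523049354553), 0.05715702474117279)
start [ 0.6161 -0.1709  0.2061] yaw 64.62 q [-0.35  0.23  1.43  0.    1.46 -1.48] t 12.3
0.0152, 0.0135, -0.0285, -0.4, 0.2, 1 
0.0155, 0.0134, -0.0284, -0, -0, 0 
0.0155, 0.0134, -0.0284, 0, -0, -0 
0.0069, 0.0059, -0.0125, 0, -0, 0
```

View pics/w12.png

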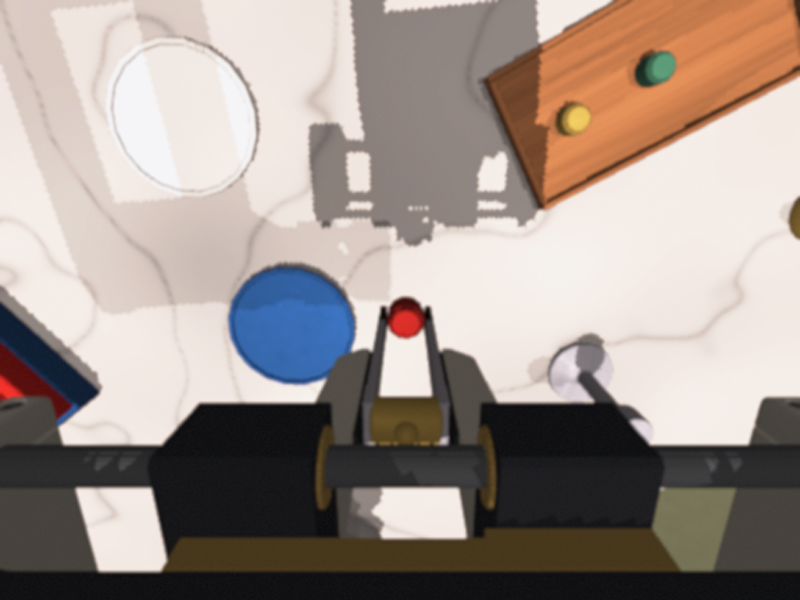

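Request:
carry_out --motion '[0.016,0.01,-0.028,-0.4,0.2,0.6,-0.5,0.016,0.01,-0.028,0,0,0.4,-0.5,0.015,0.008,-0.025,0,0,0,-0.5,0.005,0.004,-0.012,0,0,0,-0.5,0,0,0,0,0,0,-0.5]'

```text
t: 12.8
tool_pos: [0.6252, -0.2718, 0.175]
orientation: [-1.54, 0.345, -0.345]
force: [-1.1, 1.1, -1.0]
opening: 0.0283
```

```bash
python3 plan.py 64.4 .02   .622 -.282 .125
python3 - <<'E'
from h import *
s=robot.read_state();print(s["tool_pos"],s["t"],s["force"],s["opening"]);
i=look("wrist","w13")
for r in models.outline_of("wrist","blue_saucer")[:1]:
    m=r["pixels"].astype(np.uint8);P=[at("wrist",p,.0095) for p in max(cv2.findContours(m,0,1)[0],key=len)[:,0]]
    print(r["confidence"],r["pixel"],cv2.minEnclosingCircle(np.array(P)[:,:2].astype(np.float32)))
E
```

```text
start [ 0.6252 -0.2718  0.175 ] yaw 64.8 q [-0.49  0.38  1.31  0.    1.45 -1.62] t 12.8
0.0006, 0.0195, -0.0042, -0.2, 0.4, -0.1 
0.0006, 0.0196, -0.0041, 0, -0, -0 
0.0003, 0.0109, -0.0023, -0, -0, 0 
[ 0.62520338 -0.27179156  0.17499509] 12.8 [-1.10732695  1.07910813 -0.95887906] 0.028343842426347653
0.8 [245.6, 178.2] ((0.6222782135009766, -0.2817678451538086), 0.05665506795048714)
```

View pics/w13.png

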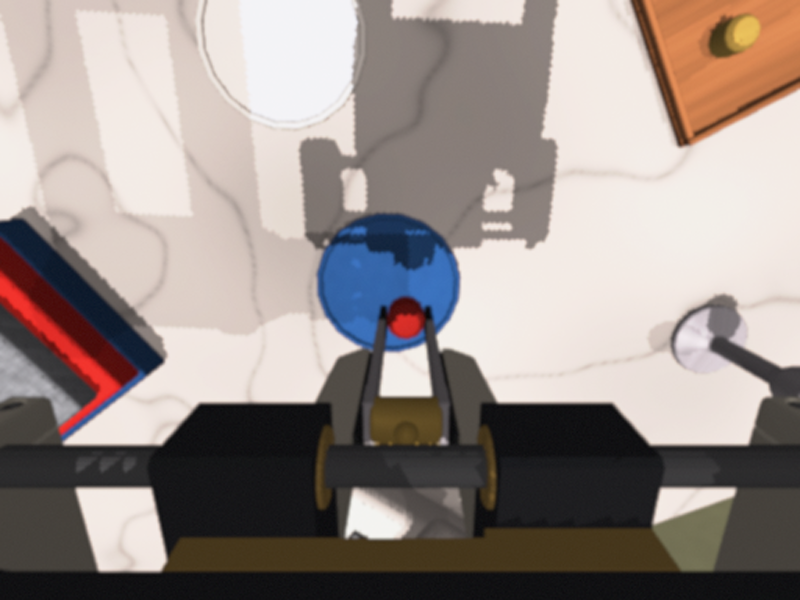

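Request:
carry_out --motion '[0.001,0.016,-0.005,-0.2,0.4,-0.1,-0.5,0.001,0.016,-0.004,0,0,0,-0.5,0,0.012,-0.001,0,0,0,-0.5,0,0.005,0,0,0,0,-0.5,0,0,0,0,0,0,-0.5]'

```text
t: 13.4
tool_pos: [0.6236, -0.2759, 0.1229]
orientation: [-1.543, 0.345, -0.348]
force: [-0.1, -0.1, -1.4]
opening: 0.0287
```

```bash
python3 plan.py 64.4 .02   .6225 -.282 .105
```

```text
start [ 0.6236 -0.2759  0.1229] yaw 64.7 q [-0.49  0.42  1.36  0.    1.36 -1.62] t 13.4
0.0015, 0.0179, -0.006, -0, 0.3, 0.1
```

Request:
carry_out --motion '[0.001,0.006,-0.006,0,0.3,0,-0.5,0,0.005,-0.003,0,0,0,-0.5,0,0.004,-0.002,0,0,0,-0.5,0,0,0,0,0,0,-0.5,0,0,0,0,0,0,-0.5]'

```text
t: 13.9
tool_pos: [0.6198, -0.2877, 0.1073]
orientation: [-1.542, 0.349, -0.353]
force: [-0.4, 0.0, -1.6]
opening: 0.0287
```

```bash
python3 plan.py 64.4 .02   .6225 -.282 .1
python3 - <<'E'
from h import *
i=look("wrist","w14",(170,130,350,265))
look("side","s14",(230,90,370,200));s=robot.read_state();print(s["tool_pos"],s["force"])
E
```

```text
start [ 0.6198 -0.2877  0.1073] yaw 64.35 q [-0.51  0.44  1.37  0.    1.34 -1.63] t 13.9
-0.0001, 0.0073, 0.0063, -0, -0.1, 0.1 
[ 0.61988362 -0.28752568  0.10739003] [ 0.02872146  0.04018363 -0.12673768]
```

View pics/w14.png

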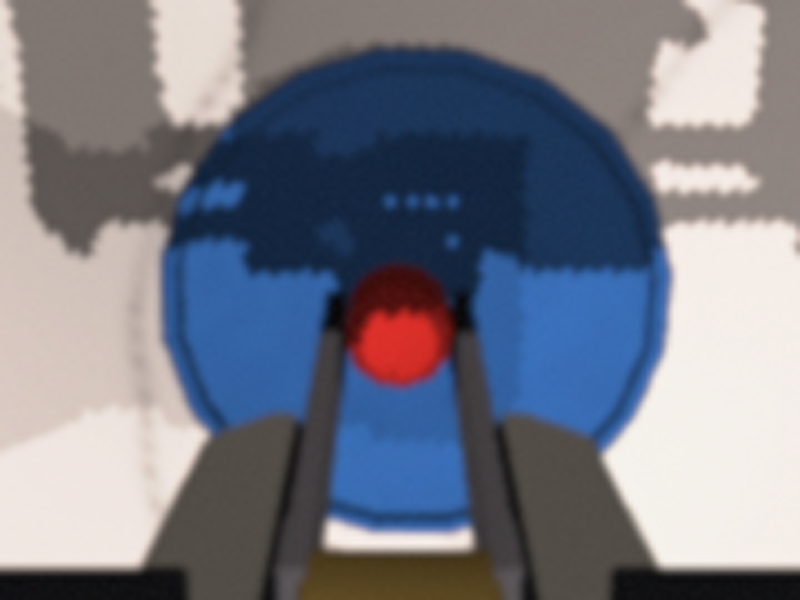

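View pics/s14.png

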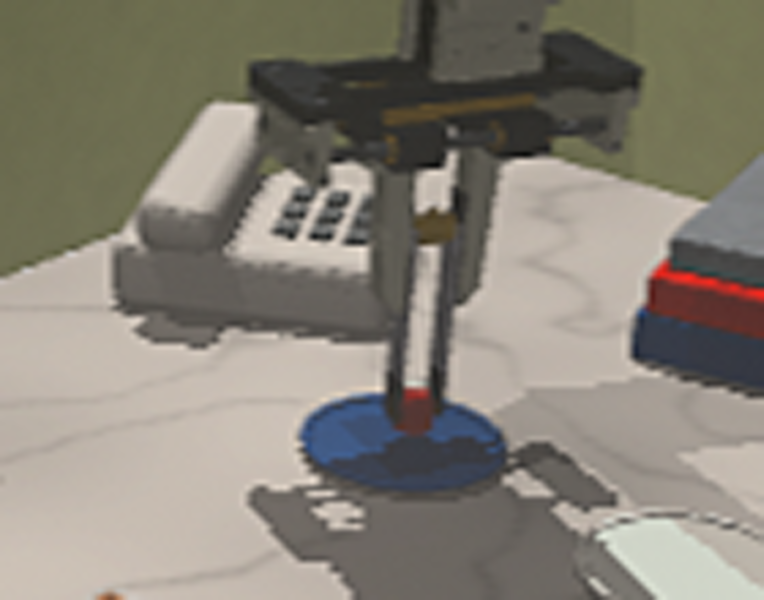

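Request:
carry_out --motion '[0,0.003,0.0025,0,-0.1,0,-0.5,0,0.002,0.001,0,0,0,-0.5,0,0.001,0,0,0,0,-0.5,0,0,0,0,0,0,-0.5,0,0,0,0,0,0,-0.5]'

```text
t: 14.5
tool_pos: [0.6222, -0.2838, 0.1017]
orientation: [-1.543, 0.346, -0.352]
force: [0.5, 0.6, -1.6]
opening: 0.0287
```

```bash
python3 plan.py 64.4 .02   .6225 -.282 .0985
python3 - <<'E'
from h import *
s=robot.read_state();print(s["force"],s["dq"])
E
```

```text
start [ 0.6222 -0.2838  0.1017] yaw 64.51 q [-0.5   0.44  1.37  0.    1.33 -1.63] t 14.5
-0.0005, 0.0032, 0.0017, -0, 0.1, 0.2 
[ 0.46435985  0.58718641 -1.55738082] [ 0.00033351  0.00252159  0.00119369 -0.00183409  0.00090789  0.00112717]
```

Touch down slowly while watching the force.

Request:
carry_out --motion '[0,0.0015,0.001,0,0,0.2,-0.5,0,0,0,0,0,0,-0.5,0,0,0,0,0,0,-0.5,0,0,0,0,0,0,-0.5,0,0,0,0,0,0,-0.5]'

```text
t: 15.0
tool_pos: [0.6228, -0.2829, 0.1002]
orientation: [-1.542, 0.349, -0.349]
force: [-0.0, -0.3, -2.1]
opening: 0.0287
```

Request:
carry_out --motion '[0,0.001,0,0,0,0,-0.5,0,0,0,0,0,0,-0.5,0,0,0,0,0,0,-0.5,0,0,0,0,0,0,-0.5,0,0,0,0,0,0,-0.5]'

```text
t: 15.5
tool_pos: [0.6228, -0.283, 0.0992]
orientation: [-1.542, 0.349, -0.349]
force: [-0.7, -0.3, -1.4]
opening: 0.0283
```

Run:
```python
from h import *
for k in range(3):
  s=robot.read_state();print(s["tool_pos"],s["force"]);i=imaging.read_camera("wrist") if k else look("wrist","w15",(170,130,350,265))
look("side","s15",(270,140,350,190))
r=models.outline_of("side","red_sweet")[0];print(r["pixel"],r["confidence"])
```

```text
[ 0.62275356 -0.28297759  0.09921945] [-0.68488582 -0.26375998 -1.35750186]
[ 0.62271915 -0.28300289  0.09922323] [ 0.05879388 -0.62880633 -1.67082372]
[ 0.62271101 -0.28296224  0.09919241] [ 0.84529882 -0.39281051 -1.04640501]
[303.5, 169.1] 0.41
```

View pics/s15.png

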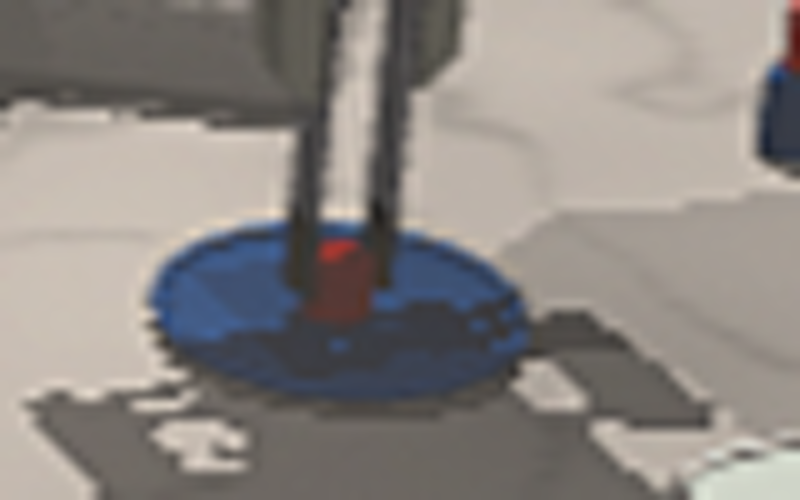

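View pics/w15.png

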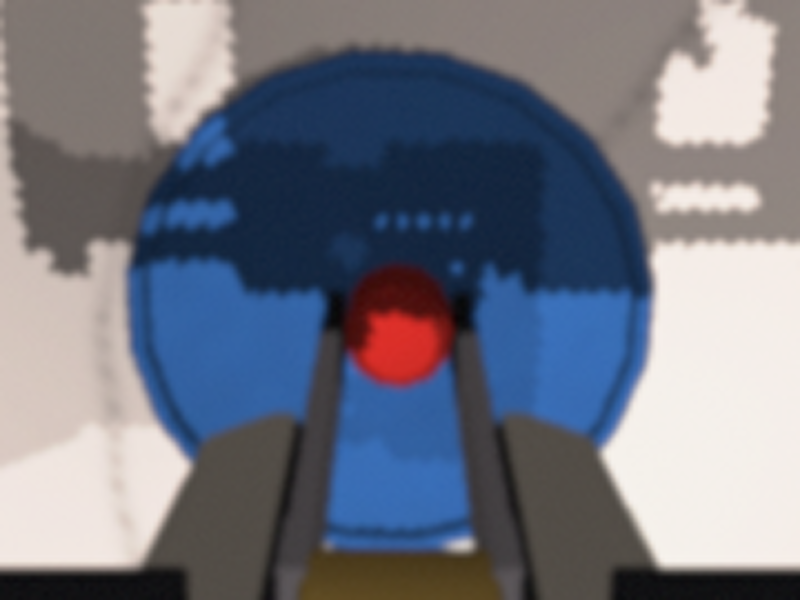

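Request:
carry_out --motion '[0,0.001,0,0,0,0,-0.5,0,0,0,0,0,0,-0.5,0,0,0,0,0,0,-0.5,0,0.0005,0,0,0,0,-0.5,0,0,0,0,0,0,-0.5]'

```text
t: 16.25
tool_pos: [0.6232, -0.2832, 0.0988]
orientation: [-1.542, 0.348, -0.35]
force: [-0.3, 0.9, 0.3]
opening: 0.0284
```

Run:
```python
from h import *
for k in range(3):
  s=robot.read_state();print(s["tool_pos"],s["force"]);i=imaging.read_camera("wrist")
```

```text
[ 0.62324106 -0.28321132  0.09881101] [-0.31652091  0.91425651  0.26629814]
[ 0.62323089 -0.28321438  0.09873598] [-0.38157825  0.3855479   1.0425048 ]
[ 0.62323312 -0.28322522  0.09872318] [-0.76163159 -0.09963601  0.81615552]
```

Request:
carry_out --motion '[0,0,0,0,0,0,-0.38,0,0,0,0,0,0,-0.33,0,0,0,0,0,0,-0.28,0,0,0,0,0,0,-0.2,0,0,0,0,0,0,-0.1]'

```text
t: 16.9
tool_pos: [0.6229, -0.2831, 0.0977]
orientation: [-1.542, 0.348, -0.35]
force: [0.7, -0.1, -1.5]
opening: 0.0404
```

Request:
carry_out --motion '[0,0,0,0,0,0,0,0,0,0,0,0,0,0.1,0,0,0,0,0,0,0.12,0,0,0,0,0,0,0.12,0,0,0,0,0,0,0.12]'

```text
t: 17.4
tool_pos: [0.6228, -0.283, 0.0974]
orientation: [-1.542, 0.349, -0.349]
force: [0.1, -1.1, -0.7]
opening: 0.0525
```

Run:
```python
from h import *
s=robot.read_state();print(s["tool_pos"],s["force"],s["opening"]);i=look("wrist","w16",(170,130,350,265))
```

```text
[ 0.62277288 -0.28298     0.09744921] [ 0.05047702 -1.06062242 -0.70439637] 0.05245021055424208
```

View pics/w16.png

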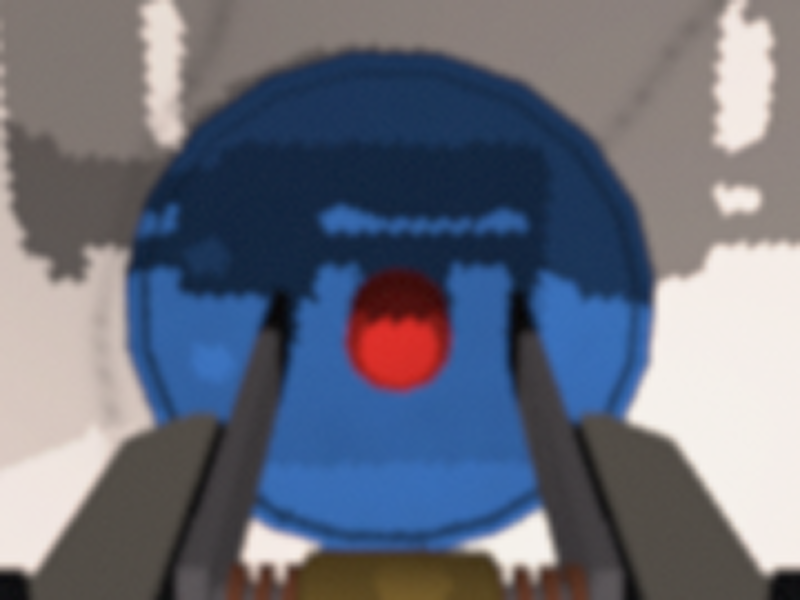

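The sweet is free of both tips and standing at (398,330), near the saucer's middle. Next I'll lift straight up.

Request:
carry_out --motion '[0,-0.01,0,0,0,0,0.12,0,-0.015,0,0,0,0,0.12,0,-0.02,0,0,0,0,0.12,0,-0.03,0,0,0,0,0.12,0,-0.03,0,0,0,0,0.12]'

```text
t: 17.95
tool_pos: [0.6202, -0.2817, 0.2041]
orientation: [-1.54, 0.355, -0.343]
force: [0.1, -0.3, -0.9]
opening: 0.0523
```

```bash
python3 - <<'E'
from h import *
s=robot.read_state();print(s["tool_pos"],s["force"],s["opening"]);i=look("wrist","w17",(130,100,370,280))
r=models.outline_of("wrist","red_sweet")[0];m=redmask(i,r["pixel"],30);print(fitcyl("wrist",i,.008,.028,.011,[.622,-.282],m))
r=models.outline_of("wrist","blue_saucer")[0]
m=r["pixels"].astype(np.uint8);P=[at("wrist",p,.0095) for p in max(cv2.findContours(m,0,1)[0],key=len)[:,0]]
print(r["confidence"],r["pixel"],cv2.minEnclosingCircle(np.array(P)[:,:2].astype(np.float32)))
E
python3 plan.py 64.4 .045  .60 -.2 .22 .52 .15 .22 .4797 .3227 .21
```

```text
[ 0.62022032 -0.28165719  0.20409277] [ 0.10225972 -0.27726773 -0.94030603] 0.052326949305418376
(array([ 0.6282389 , -0.28521392]), array([259.06185567, 179.6443299 ]), np.int64(194), 268.7950628856197)
0.98 [253.9, 174.0] ((0.6251518130302429, -0.28560757637023926), 0.05763975530862808)
start [ 0.6223 -0.2828  0.207 ] yaw 64.5 q [-0.5   0.37  1.26  0.    1.51 -1.63] t 18.1
-0.0289, -0.0067, 0.0338, -0, 0.1, -0 
-0.0289, -0.0063, 0.0339, 0, 0, 0 
-0.028, -0, 0.0352, -0, 0, 0 
-0.028, -0, 0.0352, 0, 0, 0 
-0.028, -0, 0.0352, 0, 0, 0 
--
-0.028, -0, 0.0352, 0, 0, 0 
-0.028, -0, 0.0352, 0, 0, 0 
-0.028, -0, 0.0352, 0, 0, 0 
-0.028, -0, 0.0352, 0, 0, 0 
-0.028, 0.0002, 0.0352, 0, 0, 0 
--
-0.0281, 0.0025, 0.035, 0, 0, 0 
-0.0281, 0.0025, 0.035, 0, 0, 0 
-0.0281, 0.0025, 0.035, 0, 0, 0 
-0.024, 0.0022, 0.0299, 0, 0, 0
```

View pics/w17.png

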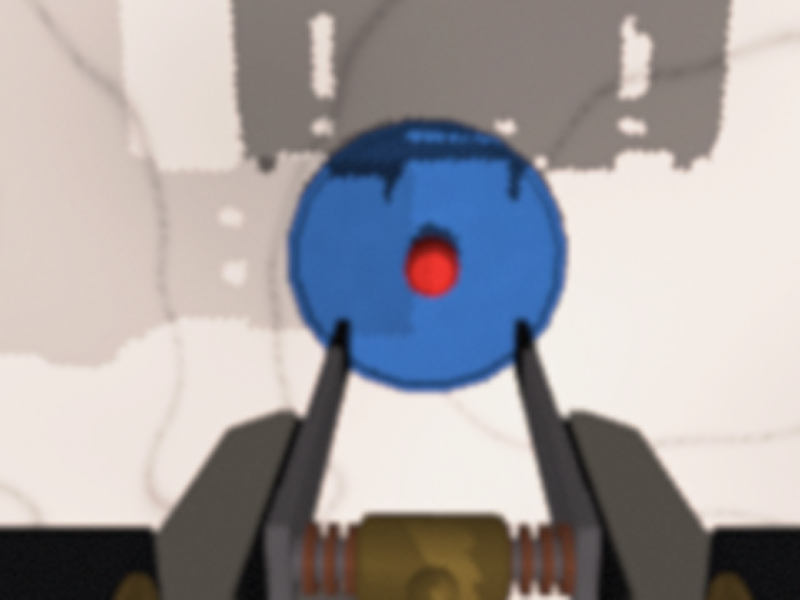

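Request:
carry_out --motion '[-0.02,-0.006,0.022,0,0.1,0,0.12,-0.028,-0.006,0.034,0,0,0,0.12,-0.028,0,0.035,0,0,0,0.12,-0.028,0,0.035,0,0,0,0.12,-0.028,0,0.035,0,0,0,0.12]'

```text
t: 18.6
tool_pos: [0.5695, -0.0799, 0.2154]
orientation: [-1.541, 0.361, -0.354]
force: [0.6, 0.1, -0.5]
opening: 0.052
```

Request:
carry_out --motion '[-0.028,0,0.035,0,0,0,0.12,-0.028,0,0.035,0,0,0,0.12,-0.028,0,0.035,0,0,0,0.12,-0.028,0,0.035,0,0,0,0.12,-0.028,0,0.035,0,0,0,0.12]'

```text
t: 19.1
tool_pos: [0.5145, 0.1471, 0.2121]
orientation: [-1.542, 0.367, -0.35]
force: [0.7, -0.3, -1.2]
opening: 0.0523
```

```bash
python3 plan.py 64.4 .04   .4797 .3227 .215
```

```text
start [0.5145 0.1471 0.2121] yaw 63.8 q [ 0.18 -0.02  1.69  0.    1.48 -0.93] t 19.1
-0.0243, -0.0005, 0.0318, 0.2, -0.6, -0.6 
-0.024, -0.0006, 0.032, -0, -0, 0 
-0.024, -0.0006, 0.032, 0, -0, 0 
-0.024, -0.0006, 0.032, 0, -0, 0 
-0.0114, -0.0003, 0.0153, 0, -0, 0 
--
```

Request:
carry_out --motion '[-0.024,0,0.032,0.2,-0.6,-0.6,0.12,-0.024,0,0.032,0,0,0,0.12,-0.024,0,0.03,0,0,0,0.12,-0.016,0,0.022,0,0,0,0.12,-0.005,0,0.008,0,0,0,0.12]'

```text
t: 19.6
tool_pos: [0.4775, 0.3086, 0.2083]
orientation: [-1.545, 0.349, -0.343]
force: [0.6, -0.6, -1.8]
opening: 0.0524
```

```bash
python3 plan.py 64.4 .04   .4799 .3227 .16
```

```text
start [0.4775 0.3086 0.2083] yaw 64.73 q [ 0.48  0.07  1.61  0.    1.47 -0.65] t 19.6
-0.0029, 0.0383, 0.0111, 0.2, 0.3, -0.2 
-0.0008, 0.01, 0.0028, -0, -0, -0
```

Request:
carry_out --motion '[-0.003,0.02,0.011,0.2,0.3,-0.2,0.12,-0.001,0.015,0.003,0,0,0,0.12,0,0.01,0,0,0,0,0.12,0,0,0,0,0,0,0.12,0,0,0,0,0,0,0.12]'

```text
t: 20.1
tool_pos: [0.479, 0.3213, 0.1593]
orientation: [-1.546, 0.351, -0.347]
force: [-0.2, 0.8, -0.5]
opening: 0.0524
```

```bash
python3 plan.py 64.4 .04   .4799 .3227 .15;  python3 - <<'E'
from h import *
i=look("wrist","w20",(170,130,350,265));print(robot.read_state()["tool_pos"],robot.read_state()["dq"])
i=look("side","s20",(90,180,250,330))
E
```

```text
start [0.479  0.3213 0.1593] yaw 64.49 q [ 0.5   0.12  1.64 -0.    1.38 -0.62] t 20.1
0.0002, 0.0093, 0.0017, 0.2, 0.1, -0.1 
[0.47893126 0.32116292 0.15927225] [ 0.00289483 -0.00603759 -0.00864806 -0.00025451  0.00118941  0.00273416]
```

View pics/w20.png

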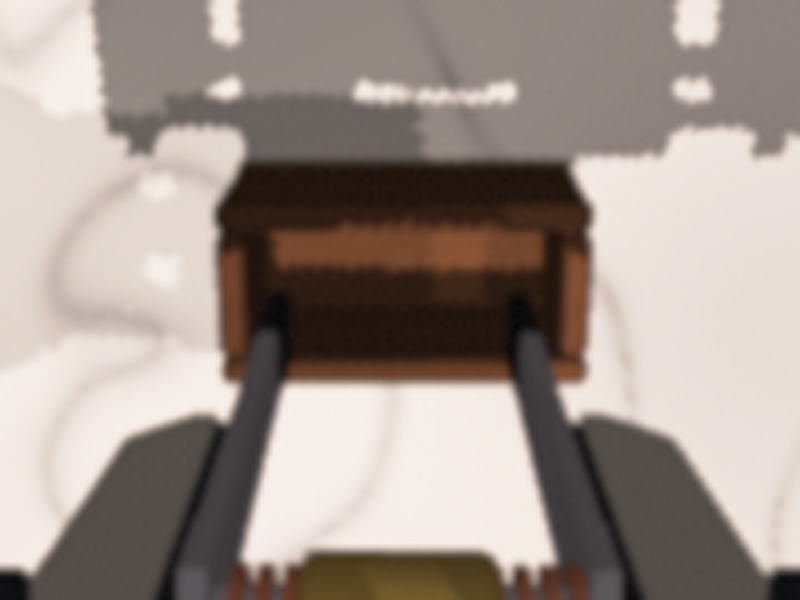

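View pics/s20.png

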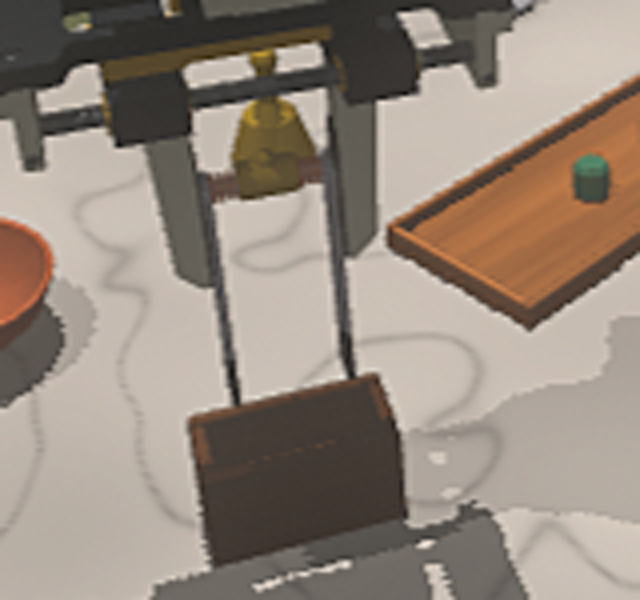

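Request:
carry_out --motion '[0.0005,0.01,0.002,0.2,0.1,0,0.12,0,0.01,0.0005,0,0,0,0.12,0,0.008,0,0,0,0,0.12,0,0,0,0,0,0,0.12,0,0,0,0,0,0,0.12]'

```text
t: 20.7
tool_pos: [0.482, 0.3232, 0.1308]
orientation: [-1.539, 0.351, -0.352]
force: [0.1, -0.3, -0.6]
opening: 0.0524
```

```bash
python3 plan.py 64.4 .04   .48 .3226 .105
```

```text
start [0.482  0.3232 0.1308] yaw 64.29 q [ 0.5   0.15  1.67  0.    1.32 -0.62] t 20.7
-0.0015, 0.0258, -0.0015, -0.2, -0.1, 0
```

Request:
carry_out --motion '[-0.001,0.01,-0.001,-0.2,0,0,0.12,0,0.01,0,0,0,0,0.12,0,0.006,0,0,0,0,0.12,0,0,0,0,0,0,0.12,0,0,0,0,0,0,0.12]'

```text
t: 21.2
tool_pos: [0.4802, 0.3228, 0.1022]
orientation: [-1.544, 0.352, -0.351]
force: [0.2, -0.7, -0.8]
opening: 0.0521
```

```bash
python3 plan.py 64.4 .04   .48 .3226 .0905
```

```text
start [0.4802 0.3228 0.1022] yaw 64.32 q [ 0.5   0.18  1.69 -0.    1.28 -0.62] t 21.2
-0.0001, 0.0117, -0.0002, 0.1, -0.1, -0
```

Request:
carry_out --motion '[0,0.005,0,0,0,0,0.12,0,0.004,0,0,0,0,0.12,0,0.001,0,0,0,0,0.12,0,0,0,0,0,0,0.12,0,0,0,0,0,0,0.12]'

```text
t: 21.7
tool_pos: [0.4807, 0.323, 0.092]
orientation: [-1.543, 0.351, -0.352]
force: [-0.1, -0.3, -1.0]
opening: 0.0523
```

Run:
```python
from h import *
for k in range(3):
  s=robot.read_state();print(s["tool_pos"],s["force"]);i=imaging.read_camera("wrist")
```

```text
[0.48068151 0.32302692 0.09203596] [-0.10183359 -0.25776904 -0.98749151]
[0.48070522 0.32303602 0.09208472] [ 0.77313507 -0.12158785 -0.82928774]
[0.48077387 0.3230366  0.09218201] [-0.51180029 -1.18138352 -1.66993987]
```

Request:
carry_out --motion '[-0.0005,0.0015,0,0,0,0,0.12,0,0,0,0,0,0,0.12,0,0.0005,0,0,0,0,0.12,0,0,0,0,0,0,0.12,0,0,0,0,0,0,0.12]'

```text
t: 22.35
tool_pos: [0.4805, 0.3234, 0.0904]
orientation: [-1.542, 0.351, -0.352]
force: [0.6, 0.2, -1.8]
opening: 0.0527
```

Run:
```python
from h import *
for k in range(3):
  s=robot.read_state();print(s["tool_pos"],s["force"]);i=imaging.read_camera("wrist")
```

```text
[0.48048501 0.32343601 0.09041134] [ 0.59048378  0.19812489 -1.76508458]
[0.48045921 0.32343292 0.09038307] [ 0.1328492  -0.86104179 -1.01494739]
[0.48045516 0.32342204 0.09037677] [-0.60583828  0.10348778  0.01018282]
```

Request:
carry_out --motion '[0,0.001,0,0,0,0,0.12,0,0,0,0,0,0,0.12,0,0,0,0,0,0,0.12,0,0,0,0,0,0,0.12,0,0,0,0,0,0,0.12]'

```text
t: 23.0
tool_pos: [0.4808, 0.3234, 0.0898]
orientation: [-1.542, 0.35, -0.353]
force: [0.0, -0.1, 0.3]
opening: 0.0525
```

Run:
```python
from h import *
for k in range(3):
  s=robot.read_state();print(s["tool_pos"],s["force"]);i=imaging.read_camera("wrist")
```

```text
[0.48082733 0.32344216 0.08980896] [ 0.00169826 -0.14850064  0.27972851]
[0.48084128 0.32343306 0.08983298] [-0.30755723 -0.29448588 -0.29529461]
[0.48083712 0.32343272 0.08981461] [ 0.06450637 -0.47407282 -0.79309   ]
```

Request:
carry_out --motion '[0,0.0008,0,0,0,0,0.12,0,0,0,0,0,0,0.12,0,0,0,0,0,0,0.12,0,0,0,0,0,0,0.2,0,0,0,0,0,0,0.25]'

```text
t: 23.65
tool_pos: [0.4813, 0.3238, 0.0895]
orientation: [-1.541, 0.349, -0.354]
force: [-0.3, 0.6, 0.5]
opening: 0.0573
```

Request:
carry_out --motion '[0,0,0,0,0,0,0.3,0,0,0,0,0,0,0.4,0,0,0,0,0,0,0.6,0,0,0,0,0,0,0.8,0,0,0,0,0,0,1]'

```text
t: 24.15
tool_pos: [0.481, 0.3237, 0.0892]
orientation: [-1.541, 0.35, -0.353]
force: [-0.4, 0.3, 0.3]
opening: 0.0847
```

Run:
```python
from h import *
s=robot.read_state();print(s["tool_pos"],s["force"],s["opening"]);look("wrist","w25")
```

```text
[0.48101373 0.32371505 0.08916716] [-0.37510753  0.25345547  0.254657  ] 0.08468496999507945
```

View pics/w25.png

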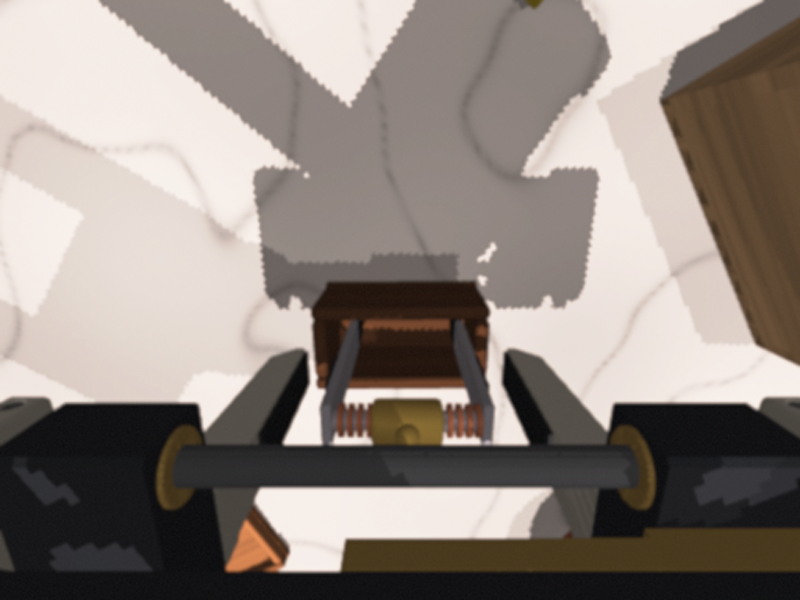

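Both fingers are off the tongs, which are still upright in the stand. Next I'll go straight up.

Request:
carry_out --motion '[0,-0.01,0,0,0,0,1,0,-0.02,0,0,0,0,1,0,-0.03,0,0,0,0,1,0,-0.03,0,0,0,0,1,0,-0.03,0,0,0,0,1]'

```text
t: 24.7
tool_pos: [0.4775, 0.3218, 0.2094]
orientation: [-1.548, 0.356, -0.347]
force: [1.1, 0.7, -0.4]
opening: 0.0931
```

Request:
carry_out --motion '[0,-0.03,0,0,0,0,1,0,-0.02,0,0,0,0,1,0,0,0,0,0,0,1,0,0,0,0,0,0,1,0,0,0,0,0,0,1]'

```text
t: 25.2
tool_pos: [0.4796, 0.3231, 0.2696]
orientation: [-1.541, 0.349, -0.354]
force: [0.5, 0.5, 0.1]
opening: 0.0927
```

Run:
```python
from h import *
s=robot.read_state();print(s["tool_pos"],s["force"],s["opening"],s["t"]);look("side","s26",(90,120,370,330));i=look("top","t26",(90,120,430,250))
look("wrist","w26",(160,110,360,260))
print(fitcyl("top",i,.008,.028,.011,[.622,-.282],redmask(i,(391,153),20)))
```

```text
[0.47963408 0.32312196 0.26958221] [0.47285116 0.5074318  0.06994246] 0.09274151418287481 25.2
(array([ 0.62273291, -0.28224316]), array([393.8627451 , 151.90196078]), np.int64(51), 98.75136174191721)
```

View pics/s26.png

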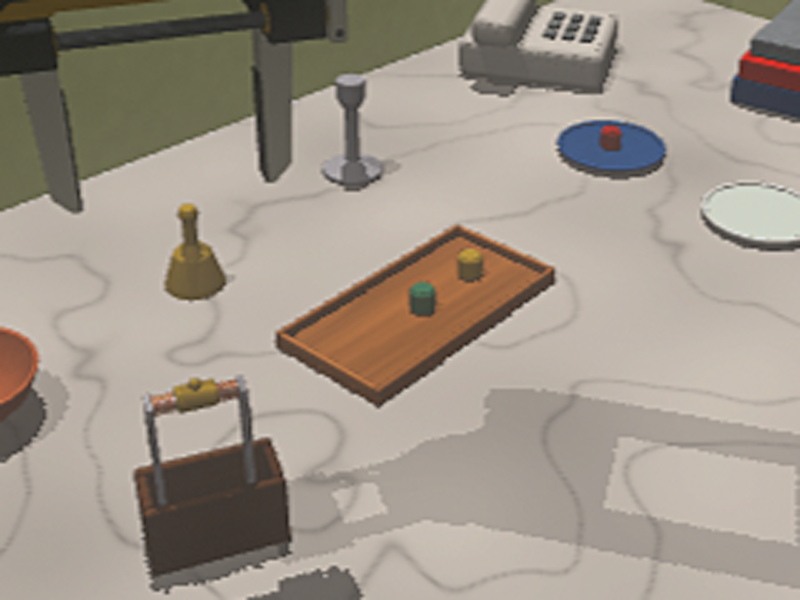

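View pics/w26.png

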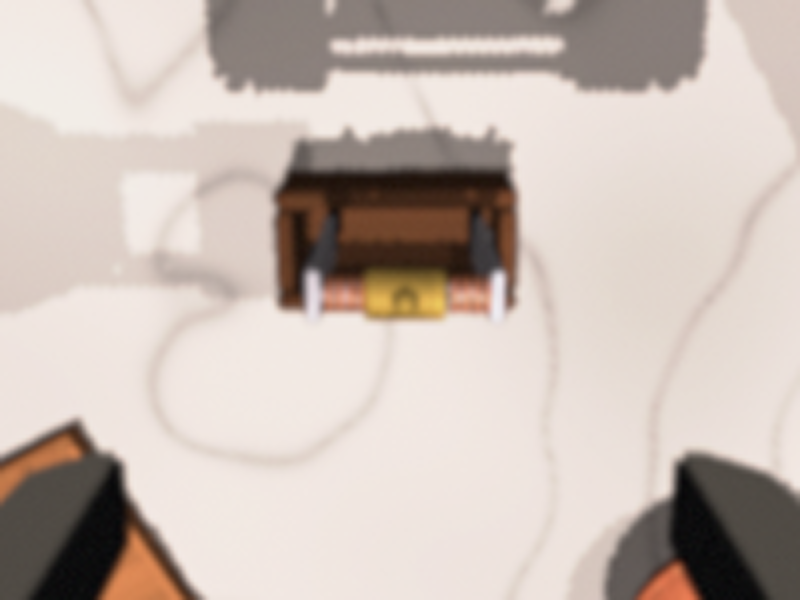

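View pics/t26.png

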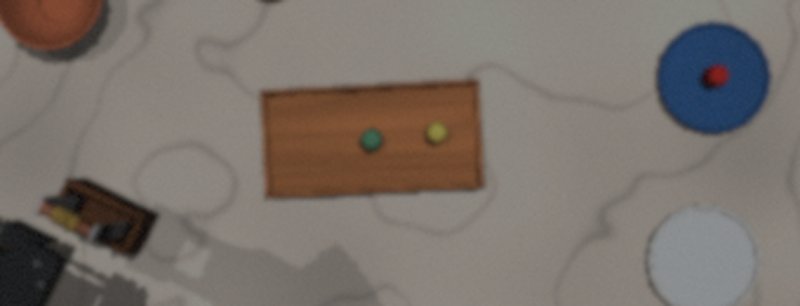

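The tongs are upright in their stand. The red sweet stands in the middle of the blue saucer, and the other sweets haven't moved. I'm handing the job in.

```bash
python3 -c "
from plant import robot
print(robot.close_job())"
```

```text
the job is handed in; nothing more can be done
None
```

The job is handed in. I took the tongs from the stand, squeezed them shut on the red sweet and lifted it clear of the tray. I lowered it onto the blue saucer until the wrist force showed light contact (about 2 N), then opened the tongs. After that I stood the tongs back in the stand, let go and moved up clear.

**Last checks:**
- **Sweet:** it stands upright on the blue saucer. The final top view puts it at (0.6227, −0.2822). Estimates of the saucer's centre ranged from about (0.621, −0.282) to (0.625, −0.286), so it is within roughly 2 to 4 mm of the middle.
- **Tongs:** they are upright in the stand, and the gripper is open and about 0.27 m up, touching nothing.
- **Other sweets:** the green and gold ones are still standing in place in the tray.
- **Time and force:** the job took about 25 s. Wrist force readings stayed at only a few N.

**Disagreed or less certain:**
- The highest wrist-camera fit placed the sweet about 5 mm further out in x. The arm was still settling for that picture, so I trusted the top view.
- The arm overshot a few millimetres on some small moves, and I corrected these before each grasp and placing.
- The floor contact when returning the tongs was faint in the force reading. I judged it by height, which ended slightly below the original 90 mm hold height.

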